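# Pack out a cramping board and hold the wedge tight

## Robot

A 6-joint arm with a two-finger parallel gripper is mounted at the origin on a cart in front of the work surface, level with it; the furniture and walls round the work are solid. World frame = base frame: x ahead of the robot, y to its left, z up, the work surface at z = 0. Lengths are in m, angles in rad, forces in N, time in s.
With the tool pointing down it reaches from about 0.325 to 0.775 m from the base axis. Payload 9.3 kg.
Tool frame: the origin (TCP) lies at the very end of the fingers, on their centre line; the grasp point (between the pads) lies arm.pinch_z behind it (arm.pinch_z is the distance from the TCP to the grasp point, in m); z points along the fingers, y is the line along which they close (so a half turn about z gives the same grasp; the last joint's range is limited). The gripper opens to 85 mm and grips with 20 to 120 N. Pads are 22 mm wide; open, the fingers measure 114 mm over their backs; the gripper's body (76 mm by 85 mm) begins 54 mm behind the grasp point. The pads swing forward as they close: fully open they stand 13 mm farther back than shut.
Start: joints at [-1.4, 0.259, 0.021, 1.334, 0, 1.418], TCP at [0.175, -0.521, 0.231] pointing down, gripper open.
Joint ranges: [-3.04, 3.04], [-0.91, 1.82], [-1.04, 1.36], [-1.92, 1.95], [-1.52, 1.45], [-3.14, 3.14]. Speed limits (rad/s): [2.22, 2.22, 2.79, 3.14, 3.14, 3.14].

## Interface

Orientations are given as [roll, pitch, yaw] about the fixed x, y, z axes, in that order (R = Rz(yaw) Ry(pitch) Rx(roll)).
In Python, from bench import arm gives the robot as it stands.
- The arm moves only by the shell command python3 drive.py 'ROWS' [OPENING] [FORCE]. ROWS is rows parted by semicolons, their numbers by spaces, 1 to 5 of them, each of 6 numbers: dx, dy, dz in m, then a rotation vector rx, ry, rz in rad; each row is the pose to reach, as a shift and turn from the pose commanded when the command began, along the tool's axes at that moment; what a row does not reach only later rows make up. A row lasts 1/12 s, in which the tool goes at most 0.0417 m and 0.125 rad, less where a joint would pass 70% of its speed; a pose out of reach is approached as far as the arm can. OPENING is the finger opening in m, set as the command begins (- or left out keeps the last). The fingers move at their own pace and stop on an object; FORCE is the grip in N (left out, the last holds). Time passes only in rows, so rows that do not move let the fingers close. It prints the time, the measured TCP pose, the force, the opening and the grip force at its end.
- arm.observe(): the state, without advancing time (a new reading comes with each control period).
- arm.grab_frame(name): name is "scene" or "top" or "wrist"; returns a dict with "image" (480x640x3 uint8, red, green, blue), "fx", "fy", "cx", "cy" (pixels), "k1" (the pictures are not rectified: a ray, as slopes to the right and down, at radius r is drawn at 1 + k1 r^2 times it, then the intrinsics apply), "pose" (4x4, takes a point from camera to world coordinates); the wrist camera has in their place "T_tool_cam" (4x4, takes a point from camera to tool coordinates, whose origin is the TCP and whose axes are the flange's). Camera axes: x right, y down, z forward; pixel columns grow to the right and rows downward; lengths in m; the calibration is good to about 2 mm. A picture is of the moment at which its call begins: read the wrist's pose just before it. There is no depth.
- arm.close_job(): hands the job in; it is judged then, once.
The state is a dict: "t": time; "q": joint angles; "joint_velocities": joint speeds; "tau": joint torques, N m; "tool_pos": TCP position; "eef_rot": TCP orientation; "ft_force": force on the tool from outside, world axes, zero at the start; "moment": the same for the moment, N m; "width": finger opening in m; "grasp_force": force on a finger pad.
Only numpy, scipy, OpenCV 4.12 (cv2) and the standard library are available. Lean on these libraries where they do the work, as an engineer would, in place of code of your own. Each camera call takes 0.05 s, during which the arm holds its last target. There are 200 camera calls.

## Task

On the cramping board two timber strips lie loosely side by side between the long back stop and the small slanted stop. Take packers from the rack and stand them one beside the other in the gap between the thin strip and the slanted stop, with their feet down on the board, until the gap left over suits the wedge; then take the wedge that lies on its side beside the rack and slide it in along the slanted face, thin end first and flat on the board, until you feel it bite and everything - strips, packers and wedge - is squeezed tight against the back stop. Finish while still gripping the wedge and pushing it home; packers you do not need stay standing in the rack.

Things in the scene. Friction and masses are not known exactly. Their poses are not given: they have to be found in the camera images.
- base_board: Plywood base of the cramping board, fixed, 220 (its x) x 270 (its y) x 12 mm thick. Origin: centre of its underside, on the bench; x points across the strips towards the back stop, y along the strips to the side from which the wedge enters, z up. Both stops stand on it, square to it. All parts in the gap rest on its top, 12 mm above the bench.
- back_stop: Fixed wooden batten on the far side of the board, 26 x 250 x 26 mm high, at board x = +80 to +106 mm. Origin: on the board's top, middle of the face that looks at the strips (that face's plane is x = 0 of the batten; axes as the board's).
- stop_face (a point): Middle of the back stop's face that looks at the strips, 13 mm above the board's top.
- slant_stop: Small fixed wooden block on the near side of the board, about 40 x 31 x 15 mm high, whose face towards the strips slants to match the wedge: along the board's +y it recedes by 0.23 mm per mm. At board y = +35 to +65 mm (face's middle +50); its x differs from run to run. Origin: on the board's top, middle of the slanting face; axes parallel to the board's.
- slant_face (a point): Middle of the slanting face, 7.5 mm above the board's top. With strips pushed up to the back stop, the gap there (before packers) is 21 to 41 mm; it equals the distance along board x from slant_face to stop_face less 95 mm for the two strips.
- thick_strip: Loose timber strip 45 (x) x 160 (y) x 30 mm high, beside the back stop with 1 or 2 mm of play. Origin: centre of its underside; axes about as the board's.
- thin_strip: Loose dark timber strip 50 (x) x 190 (y) x 18 mm high, between the thick strip and the gap, with 1 or 2 mm of play. Origin: centre of its underside; axes about as the board's. Its end on the wedge's side is at about board y = +60 mm.
- wedge: Beech wedge on its side: 100 mm long, 30 mm high, thickness 28 mm at the thick end (its +y) tapering to 5 mm at the thin end (-y), 0.23 mm per mm. Origin: middle of the straight face, 15 mm up, 50 mm from each end. x points up, y to the thick end, z from the straight face into the wood. In the gap the straight face meets the packers, the other the slanted stop, thick end to board +y.
- wedge_tail (a point): Middle of the wedge's thick end face, 15 mm up. The wedge bites when its thickness beside the middle of the slanted face equals the gap left there. Best with 9 to 18 mm left by the packers: the thick end then stays clear of the stop and strips, with room for the fingers either side. It needs a push of 12 to 20 N.
- packer_rack: Fixed wooden rack 96 (x) x 100 (y) mm, with three slots along its y, 28.5 mm apart, slot floor 12 mm and ribs 25 mm above the bench. Origin: centre of its underside.
- packer_1: One of three equal plywood packers in the rack, 8 mm thick (x): foot 80 mm long (its y) and 16 mm high, above it in the middle a tab 40 mm long (y) with its top 50 mm up. Origin: centre of its underside. Take it by the two ends of the tab (fingers closing along its y). In the gap it stands with its y along the board's y, about board y = +20 mm, flat against the thin strip or the packer before it.
- packer_2: One of three equal plywood packers in the rack, 8 mm thick (x): foot 80 mm long (its y) and 16 mm high, above it in the middle a tab 40 mm long (y) with its top 50 mm up. Origin: centre of its underside. Take it by the two ends of the tab (fingers closing along its y). In the gap it stands with its y along the board's y, about board y = +20 mm, flat against the thin strip or the packer before it.
- packer_3: One of three equal plywood packers in the rack, 8 mm thick (x): foot 80 mm long (its y) and 16 mm high, above it in the middle a tab 40 mm long (y) with its top 50 mm up. Origin: centre of its underside. Take it by the two ends of the tab (fingers closing along its y). In the gap it stands with its y along the board's y, about board y = +20 mm, flat against the thin strip or the packer before it.

How it is judged:
By the outcome, as a careful person would: the job done as asked, in the order asked, and still so for the second after the job is handed in, while the arm keeps its last pose, push and grip.
It also fails if it takes over 72 s, if anything falls off the work surface, if the arm or the gripper's body presses on something with over 40 N, if the wrist force passes 120 N, or if a joint passes its speed limit or range.

## Working session

There is one attempt and no reset: what is moved stays moved. The work goes in short steps, Python scripts to look and compute and a shell command to move; the robot and the scene stay as the last step left them, time stands still between calls to the robot, and variables do not carry over. Pictures are saved under pics/ and viewed, at most 10 in all, crops included, and the job is handed in when it is done.

```bash
ls; mkdir -p pics; python3 - <<'E'
from bench import arm
import cv2,numpy as np
print(arm.pinch_z, arm.observe())
for n in ["scene","top"]:
    f=arm.grab_frame(n); cv2.imwrite(f"pics/{n}0.png",f["image"][:,:,::-1]); print({k:v for k,v in f.items() if k!="image"})
E
```

```text
bench.py
drive.py
pics
0.0187 {'t': 0.0, 'q': array([-1.39960902e+00,  2.59229336e-01,  2.07531807e-02,  1.33370352e+00,
       -3.53380495e-06,  1.41822239e+00]), 'joint_velocities': array([ 0.00300564, -0.00268898,  0.00022971,  0.00064736,  0.00201382,
        0.00224144]), 'tau': array([-4.43925373e-04, -5.55639374e+01,  3.44527280e+01,  1.35685899e-02,
       -3.55863085e-04,  4.71805507e-06]), 'tool_pos': array([ 0.17493357, -0.52114109,  0.23064261]), 'eef_rot': array([-3.14022484e+00, -2.06751613e-04,  3.23761096e-01]), 'ft_force': array([-0.1325797 ,  0.45383255,  0.4581908 ]), 'moment': array([-0.00887647,  0.06198653, -0.00645833]), 'grasp_force': 0.0, 'width': 0.08550353528944624}
{'fx': 482.7146441780737, 'fy': 482.7146441780737, 'cx': 310.8161283351667, 'cy': 241.1829461039369, 'k1': -0.09842672898271526, 'pose': array([[-0.88993629, -0.22055337,  0.39921123,  0.19648232],
       [-0.45569894,  0.46599121, -0.75841326,  0.92156363],
       [-0.01875832, -0.85685962, -0.51520842,  0.50392481],
       [ 0.        ,  0.        ,  0.        ,  1.        ]])}
{'fx': 576.8442647740575, 'fy': 576.8442647740575, 'cx': 319.8999551875196, 'cy': 249.48299701119555, 'k1': -0.17510648492990208, 'pose': array([[ 0.02188935, -0.99196174,  0.12463054,  0.44927306],
       [-0.99959078, -0.02401118, -0.01554817,  0.22428578],
       [ 0.01841572, -0.1242392 , -0.99208139,  0.93163423],
       [ 0.        ,  0.        ,  0.        ,  1.        ]])}
```

View pics/top0.png

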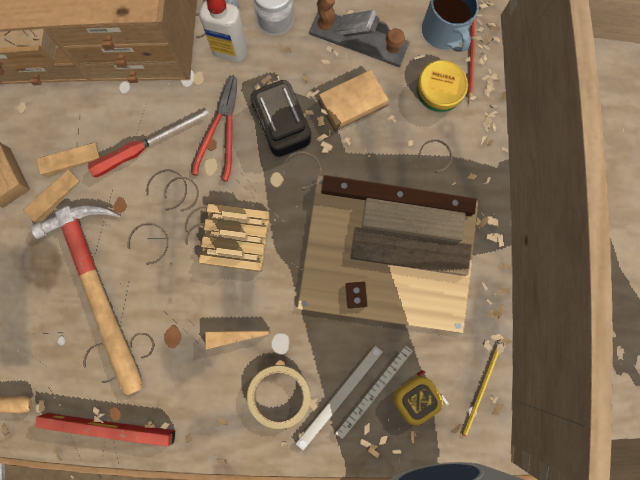

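View pics/scene0.png

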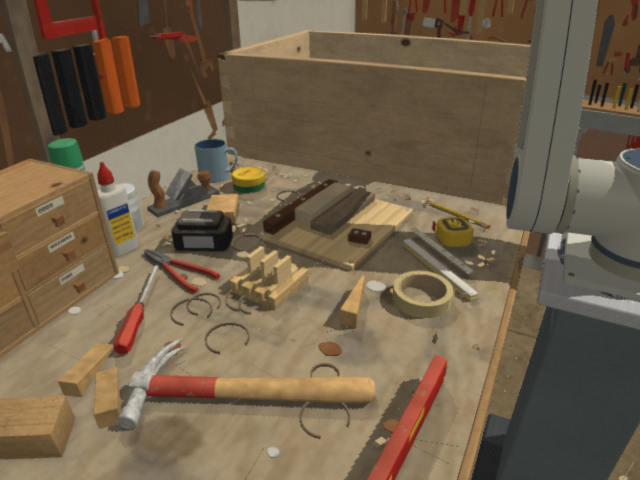

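The top view shows the board at about (390,250), with the back stop up-image, the slanted stop at (356,294), the rack at (235,238) and the wedge at (237,335). In this image, right is world −y and down is −x. I'll enlarge the parts next.

```bash
cat > h.py <<'E'
import numpy as np,cv2
from bench import arm
def ray(f,u,v,T=None):
    K=np.array([[f["fx"],0,f["cx"]],[0,f["fy"],f["cy"]],[0,0,1.]])
    # k1 model: distorted = ray*(1+k1 r^2)
    n=cv2.undistortPoints(np.array([[[u,v]]],float),K,np.array([f["k1"],0,0,0.]),None,None)
    d=np.append(n.ravel(),1); T=f["pose"] if T is None else T
    return T[:3,3],T[:3,:3]@d
def at(f,u,v,z,T=None):
    o,d=ray(f,u,v,T); return o+d*(z-o[2])/d[2]
def px(f,p,T=None):
    T=f["pose"] if T is None else T
    c=np.linalg.inv(T)@np.append(p,1); x=c[:2]/c[2]; x=x*(1+f["k1"]*(x@x))
    return np.array([f["fx"]*x[0]+f["cx"],f["fy"]*x[1]+f["cy"]])
E
python3 - <<'E'
import cv2
i=cv2.imread("pics/top0.png")
cv2.imwrite("pics/c1.png",cv2.resize(i[170:340,292:484],None,fx=3.5,fy=3.5,interpolation=cv2.INTER_CUBIC))
cv2.imwrite("pics/c2.png",cv2.resize(i[198:356,190:290],None,fx=3.75,fy=3.75,interpolation=cv2.INTER_CUBIC))
E
```

```text
(no output)
```

View pics/c1.png

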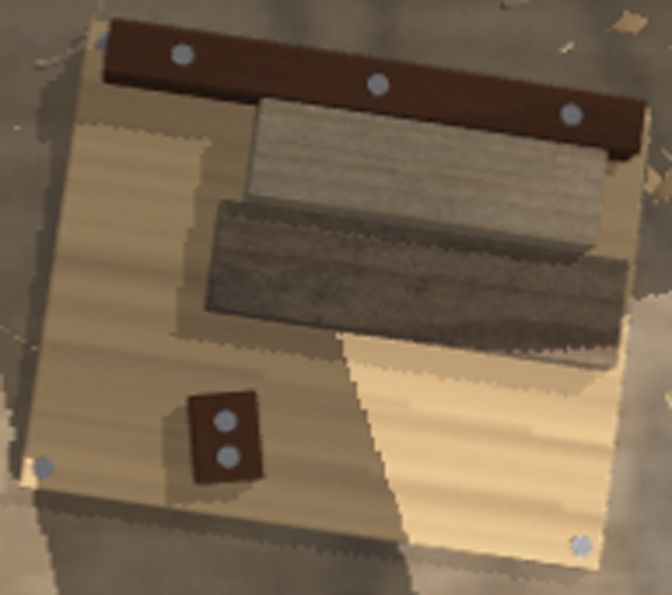

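View pics/c2.png

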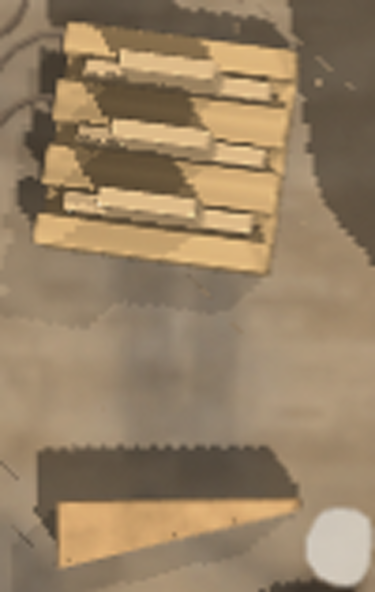

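Board crop: the slanted stop's top face has corners (190,397), (255,390), (263,475) and (195,484). The board's corners are near (95,22), (22,487), (598,570) and (650,105). Rack crop: three tabs, and the wedge with its thick end left at (57,503)/(62,567) and thin end right at (300,505). Its straight face is up-image, so it already has the orientation it needs.

```bash
cat > m.py <<'E'
from h import *
f=arm.grab_frame("top")
def g(c,u,v,z):
    s,x0,y0=(3.5,292,170) if c==1 else (3.75,190,198)
    return at(f,(u+.5)/s-.5+x0,(v+.5)/s-.5+y0,z)
P={ 'bTL':(1,95,22,.012),'bBL':(1,22,487,.012),'bBR':(1,598,570,.012),'bTR':(1,650,105,.012),
'bkTL':(1,110,18,.038),'bkTR':(1,648,100,.038),'bkBL':(1,105,80,.012),
'sUL':(1,190,397,.027),'sUR':(1,255,390,.027),'sLR':(1,263,475,.027),'sLL':(1,195,484,.027),
'tkUL':(1,262,98,.042),'tkUR':(1,607,152,.042),'tkLL':(1,248,193,.042),'tkLR':(1,594,246,.042),
'tnUL':(1,220,202,.030),'tnLL':(1,207,308,.030),'tnUR':(1,628,262,.030),
'p1L':(2,120,58,.062),'p1R':(2,214,72,.062),'p2L':(2,113,129,.062),'p2R':(2,209,143,.062),'p3L':(2,99,199,.062),'p3R':(2,196,210,.062),
'wUL':(2,57,503,.03),'wLL':(2,62,567,.03),'wUR':(2,299,500,.03),'wLR':(2,300,511,.03)}
Q={k:g(*v) for k,v in P.items()}
for k,v in Q.items(): print(k,np.round(v*1000,1))
for a,b in ['bTL bTR','bBL bBR','bkTL bkTR','tkUL tkUR','tkLL tkLR','tnUL tnUR','p1L p1R','p2L p2R','p3L p3R','wUL wUR','sUL sUR']and[x.split() for x in ['bTL bTR','bBL bBR','bTL bBL','bkTL bkTR','tkUL tkUR','tkLL tkLR','tnUL tnUR','p1L p1R','p2L p2R','p3L p3R','wUL wUR','sUL sUR']]:
    d=Q[a]-Q[b]; print(a,b,round(np.hypot(*d[:2])*1000,1),'ang(y axis)',round(np.degrees(np.arctan2(-d[0],d[1])),2))
E
python3 m.py
```

```text
bTL [686.1 214.4  12. ]
bBL [469.  242.7  12. ]
bBR [435.8 -22.5  12. ]
bTR [654.4 -49.3  12. ]
bkTL [681.5 207.9  38. ]
bkTR [650.9 -40.7  38. ]
bkBL [658.5 209.1  12. ]
sUL [510.7 168.   27. ]
sUR [514.5 138.8  27. ]
sLR [476.4 134.6  27. ]
sLL [471.8 165.1  27. ]
tkUL [645.3 138.6  42. ]
tkUR [625.1 -19.7  42. ]
tkLL [601.6 144.4  42. ]
tkLR [581.7 -13.1  42. ]
tnUL [599.2 156.   30. ]
tnLL [550.8 161.2  30. ]
tnUR [576.5 -32.3  30. ]
p1L [611.2 362.8  62. ]
p1R [606.2 323.9  62. ]
p2L [581.7 364.3  62. ]
p2R [576.8 324.8  62. ]
p3L [552.8 368.8  62. ]
p3R [549.3 329.   62. ]
wUL [429.  386.7  30. ]
wLL [402.6 383.6  30. ]
wUR [433.1 285.8  30. ]
wLR [428.6 285.3  30. ]
bTL bTR 265.6 ang(y axis) -6.87
bBL bBR 267.3 ang(y axis) -7.15
bTL bBL 218.9 ang(y axis) -97.44
bkTL bkTR 250.4 ang(y axis) -7.02
tkUL tkUR 159.6 ang(y axis) -7.26
tkLL tkLR 158.8 ang(y axis) -7.22
tnUL tnUR 189.7 ang(y axis) -6.89
p1L p1R 39.2 ang(y axis) -7.27
p2L p2R 39.8 ang(y axis) -6.99
p3L p3R 39.9 ang(y axis) -5.07
wUL wUR 100.9 ang(y axis) 2.36
sUL sUR 29.5 ang(y axis) 7.39
```

The sizes agree with the ones given: 250 mm stop, 160 and 190 mm strips, 40 mm tabs, 101 mm wedge. Board yaw is −7.05° and the gap is about 40 mm, so all three packers go in, leaving about 16 mm. A tall crate wall stands between the arm and the work, so I'll check its height and lift over it.

```bash
cat >> h.py <<'E'
from scipy.spatial.transform import Rotation as Ro
BC=np.array([.5613,.0963]); BY=np.radians(-7.05)
bx=np.array([np.cos(BY),np.sin(BY)]); by=np.array([-np.sin(BY),np.cos(BY)])
def b2w(x,y): return BC+x*bx+y*by
def w2b(p): r=np.asarray(p)[:2]-BC; return np.array([r@bx,r@by])
def plan(x,y,z,yaw):
    s=arm.observe(); R=Ro.from_euler('xyz',s["eef_rot"]); G=Ro.from_euler('xyz',[np.pi,0,yaw])
    d=R.inv().apply(np.array([x,y,z])-s["tool_pos"]); r=(R.inv()*G).as_rotvec()
    print("now",np.round(s["tool_pos"],4),np.round(s["eef_rot"],3),"ROW",np.round(d,4),np.round(r,3),"rows>=",np.ceil(max(np.linalg.norm(d)/.0417,np.linalg.norm(r)/.125)))
E
python3 - <<'E'
from h import *
f=arm.grab_frame("top")
for z in (0,.26): print([np.round(at(f,u,v,z),3) for u,v in ((512,250),(600,250),(597,475))])
s=arm.grab_frame("scene")
for z in (0,): print(np.round(at(s,235,152,z),3))
b=at(s,235,152,0)
for h in (.15,.2,.25,.3): print(h,px(s,b+[0,0,h]))
g=lambda u,v,z: at(f,(u+.5)/3.75-.5+190,(v+.5)/3.75-.5+198,z)
for u,v in ((68,22),(297,50),(37,243),(268,272)): print(np.round(g(u,v,.025),4))
print(arm.grab_frame("wrist")["T_tool_cam"])
plan(.175,-.521,.40,.324); plan(.50,.347,.40,-.11)
E
```

```text
[array([ 0.573, -0.111,  0.   ]), array([ 0.577, -0.272, -0.   ]), array([ 0.193, -0.268,  0.   ])]
[array([ 0.539, -0.018,  0.26 ]), array([ 0.541, -0.134,  0.26 ]), array([ 0.264, -0.131,  0.26 ])]
[ 1.026 -0.182  0.   ]
0.15 [230.09591455 101.96620083]
0.2 [228.39350726  84.21039239]
0.25 [226.65973216  65.90030474]
0.3 [224.89691326  47.03049523]
[0.6333 0.3919 0.025 ]
[0.6232 0.2931 0.025 ]
[0.5379 0.4006 0.025 ]
[0.5281 0.3021 0.025 ]
[[-1.80478653e-04 -9.63836877e-01 -2.66492856e-01  6.64871351e-02]
 [ 9.99998582e-01 -6.20125891e-04  1.56560221e-03  2.58084849e-05]
 [-1.67424427e-03 -2.66492195e-01  9.63835622e-01 -1.42560317e-01]
 [ 0.00000000e+00  0.00000000e+00  0.00000000e+00  1.00000000e+00]]
now [ 0.175  -0.5213  0.231 ] [-3.141 -0.     0.324] ROW [ 1.00e-04 -4.00e-04 -1.69e-01] [-0. -0. -0.] rows>= 5.0
now [ 0.175  -0.5213  0.231 ] [-3.141 -0.     0.324] ROW [ 0.5844 -0.7199 -0.1686] [-0.     0.     0.434] rows>= 23.0
```

```bash
python3 drive.py '0 0 -0.04 0 0 0; 0 0 -0.08 0 0 0; 0 0 -0.12 0 0 0; 0 0 -0.16 0 0 0; 0 0 -0.17 0 0 0'
```

```text
t: 0.72
tool_pos: [0.175, -0.5215, 0.4072]
eef_rot: [3.134, 0.001, 0.324]
ft_force: [-0.2, -1.2, 0.2]
width: 0.0854
grasp_force: 0.0
```

```bash
python3 drive.py '0.027 -0.029 0 0 0 0; 0.055 -0.058 0 0 0 0; 0.082 -0.087 0 0 0 0; 0.11 -0.117 0 0 0 0; 0.137 -0.146 0 0 0 0'
python3 drive.py '0.027 -0.029 0 0 0 0; 0.055 -0.058 0 0 0 0; 0.082 -0.087 0 0 0 0; 0.11 -0.117 0 0 0 0; 0.137 -0.146 0 0 0 0'
python3 drive.py '0.027 -0.029 0 0 0 0; 0.055 -0.058 0 0 0 0; 0.082 -0.087 0 0 0 0; 0.11 -0.117 0 0 0 0; 0.137 -0.146 0 0 0 0'
python3 drive.py '0.027 -0.029 0 0 0 0; 0.055 -0.058 0.02 0 0 0; 0.082 -0.087 0.04 0 0 0; 0.11 -0.117 0.06 0 0 0; 0.137 -0.146 0.08 0 0 0'
python3 -c "
from h import *
plan(.575,.347,.24,-.098)"
```

```text
t: 1.13
tool_pos: [0.2587, -0.3376, 0.4012]
eef_rot: [3.141, -0.0, 0.323]
ft_force: [0.9, -0.1, -0.2]
width: 0.0856
grasp_force: 0.0
t: 1.55
tool_pos: [0.3419, -0.1554, 0.4015]
eef_rot: [3.141, -0.0, 0.323]
ft_force: [0.9, -0.7, 0.1]
width: 0.0856
grasp_force: 0.0
t: 1.97
tool_pos: [0.4255, 0.0269, 0.4015]
eef_rot: [3.141, -0.001, 0.324]
ft_force: [0.8, -1.2, 0.4]
width: 0.0855
grasp_force: 0.0
t: 2.38
tool_pos: [0.5043, 0.1983, 0.3262]
eef_rot: [3.141, -0.0, 0.324]
ft_force: [0.5, -0.9, 0.4]
width: 0.0854
grasp_force: 0.0
now [0.5043 0.1983 0.3262] [ 3.141 -0.     0.324] ROW [ 0.1144 -0.1184  0.0863] [ 0.    -0.     0.422] rows>= 5.0
```

```bash
python3 drive.py '0.022 -0.023 0.016 0 0 0.085; 0.043 -0.045 0.032 0 0 0.17; 0.065 -0.068 0.048 0 0 0.255; 0.086 -0.091 0.065 0 0 0.34; 0.108 -0.114 0.081 0 0 0.422' && python3 drive.py '0 0 0 0 0 0; 0 0 0 0 0 0' && python3 - <<'E'
from h import *
s=arm.observe(); f=arm.grab_frame("wrist"); cv2.imwrite("pics/w1.png",f["image"][:,:,::-1])
B=np.eye(4); B[:3,:3]=Ro.from_euler('xyz',s["eef_rot"]).as_matrix(); B[:3,3]=s["tool_pos"]
np.save("w1.npy",B@f["T_tool_cam"]); print(f["fx"],f["k1"])
T=B@f["T_tool_cam"]
for p in ((.609,.3441,.062),(.5806,.3469,.062),(.5522,.3497,.062)): print(px(f,p,T))
E
```

```text
t: 2.8
tool_pos: [0.5709, 0.1746, 0.2672]
eef_rot: [-3.067, 0.007, 0.12]
ft_force: [0.5, -0.0, 0.5]
width: 0.0853
grasp_force: 0.0
t: 2.97
tool_pos: [0.5704, 0.1739, 0.2677]
eef_rot: [-3.068, 0.007, 0.119]
ft_force: [-0.1, 0.4, 0.9]
width: 0.0852
grasp_force: 0.0
411.88393216779343 -0.06661135790993648
[143.69971968 139.001781  ]
[140.32039741 171.56945578]
[137.22939003 202.84870338]
```

View pics/w1.png

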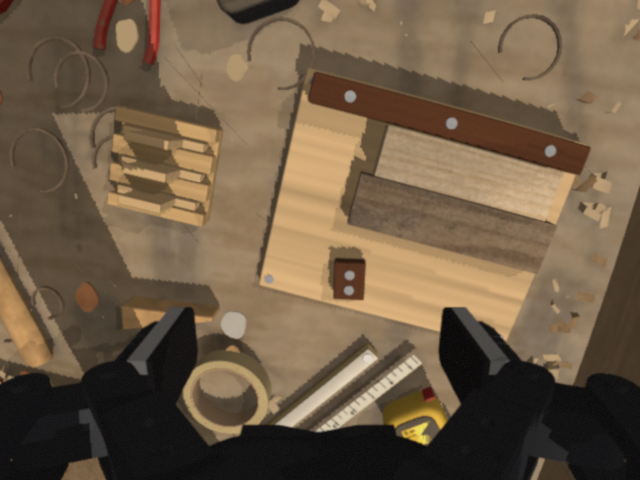

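The wrist image shows the whole scene: rack tabs near (160,140), (152,172), and (145,200), slanted stop at (349,279). The predicted tabs are about right, though. The arm stopped short at y=0.174 with some tilt, so I'll check the joints.

```bash
python3 -c "
from h import *
print(np.round(arm.observe()['q'],3)); plan(.575,.347,.24,-.098)"; python3 drive.py '0 0 0 0 0 0; 0 0 0 0 0 0'
```

```text
[0.119 0.332 0.218 1.463 0.074 3.141]
now [0.5703 0.1745 0.2685] [-3.068  0.006  0.12 ] ROW [ 0.0256 -0.1681  0.0408] [-0.073  0.014  0.218] rows>= 5.0
t: 3.18
tool_pos: [0.5701, 0.1753, 0.2692]
eef_rot: [-3.068, 0.005, 0.122]
ft_force: [-0.5, 0.8, 0.4]
width: 0.0857
grasp_force: 0.0
```
j6 at limit 3.141. Need half turn: tool yaw +π. So yaw = -0.098+π → j6 ≈ 0 + .... The half turn: tool x then points -board x, camera on robot side(-x). At this yaw q6: currently yaw=.12,q1=.119,q6=3.14: so yaw = q1 - q6 + π ... with start: -1.4,1.418, yaw .324: -1.4-1.418+3.14=.322 ✓.. So yaw=π+(-.098) → q6 = q1+.098 ≈.6. Good. Or rotate 3.0 about world: rotation of -... tool z rotation: yaw = from .12 to 3.04: world + 2.92 → tool z -2.92 rad: 24 rows at .125 = 2 s. Fine. j6 from 3.14 to ~.2 then. Rotation vectors ≤ 5 rows per command of .125 each = .625 per command: 5 commands. j6 at q1-based range now fine.

Joint 6 is at its limit. I'll use the equivalent grasp turned half round, yaw ≈ π−0.098.

```bash
for i in 1 2 3 4; do python3 drive.py '0 0 0 0 0 -0.125; 0 0 0 0 0 -0.25; 0 0 0 0 0 -0.375; 0 0 0 0 0 -0.5; 0 0 0 0 0 -0.62' | head -3; done
python3 -c "
from h import *
print(np.round(arm.observe()['q'],3)); plan(.59,.347,.20,np.pi-.098)"
```

```text
t: 3.6
tool_pos: [0.57, 0.1753, 0.2691]
eef_rot: [-3.079, -0.039, 0.747]
t: 4.02
tool_pos: [0.57, 0.1754, 0.2691]
eef_rot: [-3.113, -0.069, 1.367]
t: 4.43
tool_pos: [0.57, 0.1753, 0.2691]
eef_rot: [3.125, -0.072, 1.988]
t: 4.85
tool_pos: [0.57, 0.1753, 0.2691]
eef_rot: [3.086, -0.049, 2.609]
[0.121 0.331 0.218 1.463 0.074 0.654]
now [0.57   0.1753 0.2691] [ 3.086 -0.049  2.609] ROW [0.0665 0.1538 0.0812] [ 0.066 -0.036 -0.436] rows>= 5.0
```

```bash
python3 drive.py '0.013 0.031 0.016 0.013 -0.007 -0.087; 0.026 0.061 0.032 0.026 -0.014 -0.174; 0.04 0.092 0.048 0.04 -0.021 -0.261; 0.053 0.123 0.064 0.053 -0.028 -0.349; 0.0665 0.1538 0.0812 0.066 -0.036 -0.436' && python3 drive.py '0 0 0 0 0 0; 0 0 0 0 0 0' && cat > wr.py <<'E'
from h import *
import sys
def shot(name):
    s=arm.observe(); f=arm.grab_frame("wrist"); cv2.imwrite(f"pics/{name}.png",f["image"][:,:,::-1])
    B=np.eye(4); B[:3,:3]=Ro.from_euler('xyz',s["eef_rot"]).as_matrix(); B[:3,3]=s["tool_pos"]
    T=B@f["T_tool_cam"]; np.save(name+".npy",T); return f,T
if __name__=="__main__":
    f,T=shot(sys.argv[1])
    for p in ((.609,.3441,.062),(.5806,.3469,.062),(.5522,.3497,.062)): print(px(f,p,T))
E
python3 wr.py w2
```

```text
t: 5.27
tool_pos: [0.5912, 0.3485, 0.1996]
eef_rot: [-3.141, 0.0, 3.042]
ft_force: [1.0, -0.6, -0.2]
width: 0.0854
grasp_force: 0.0
t: 5.43
tool_pos: [0.5902, 0.3487, 0.198]
eef_rot: [-3.14, -0.003, 3.041]
ft_force: [-0.5, -0.6, 0.2]
width: 0.0853
grasp_force: 0.0
[315.4496253  257.33366271]
[315.27000302 217.91463049]
[315.08401747 176.42367423]
```

View pics/w2.png

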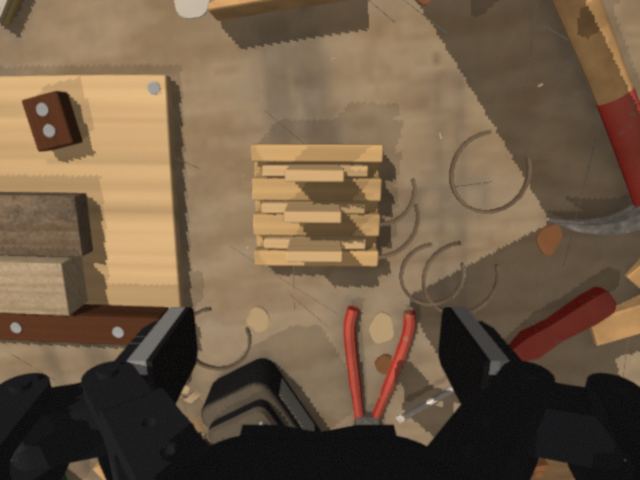

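The three tabs appear at (314,176), (313,215) and (313,256), within 1–3 px of prediction, so the positions are confirmed. Picking the front packer first, with the fingers offset 6 mm towards the robot so they'll clear packers already placed.

```bash
python3 drive.py '0.011 -0.001 0.03 0 0 0; 0.022 -0.002 0.06 0 0 0; 0.033 -0.003 0.09 0 0 0; 0.043 -0.0035 0.11 0 0 0' 0.06 && python3 drive.py '0 0 0 0 0 0'; python3 -c "
from h import *
plan(.5467,.3500,.034,np.pi-.098)"
```

```text
t: 5.82
tool_pos: [0.5472, 0.3455, 0.0882]
eef_rot: [-3.14, -0.002, 3.034]
ft_force: [0.4, -0.1, 0.1]
width: 0.0607
grasp_force: 0.0
t: 5.9
tool_pos: [0.5451, 0.3452, 0.0866]
eef_rot: [-3.138, -0.007, 3.035]
ft_force: [-0.1, -0.3, 0.4]
width: 0.0599
grasp_force: 0.0
now [0.5451 0.3452 0.0866] [-3.138 -0.007  3.035] ROW [-0.0015  0.0051  0.0526] [-0.004 -0.007 -0.008] rows>= 2.0
```

```bash
python3 drive.py '0 0 0 0 0 0;0 0 0 0 0 0'; python3 -c "
from h import *
plan(.5467,.3500,.034,np.pi-.098);plan(.5467,.3500,.034,np.pi-.098); print(np.round(arm.observe()['q'],4))"
```

```text
t: 6.07
tool_pos: [0.5499, 0.347, 0.0919]
eef_rot: [3.141, 0.002, 3.035]
ft_force: [0.1, -0.5, 1.1]
width: 0.0599
grasp_force: 0.0
now [0.5499 0.347  0.0919] [3.141e+00 2.000e-03 3.035e+00] ROW [0.0036 0.0026 0.0579] [ 0.001  0.002 -0.008] rows>= 2.0
now [0.5499 0.347  0.0919] [3.141e+00 2.000e-03 3.035e+00] ROW [0.0036 0.0026 0.0579] [ 0.001  0.002 -0.008] rows>= 2.0
[ 0.434   0.4912  0.0197  1.0973 -0.      0.5402]
```

```bash
python3 drive.py '0.003 0.0025 0.02 0 0 -0.008; 0.003 0.0025 0.04 0 0 -0.008; 0.003 0.0025 0.045 0 0 -0.008;0.003 0.0025 0.045 0 0 -0.008;0.003 0.0025 0.045 0 0 -0.008' >/dev/null; python3 drive.py '0 0 0 0 0 0;0 0 0 0 0 0'; python3 -c "
from h import *
plan(.5467,.3500,.034,np.pi-.098)"
```

```text
t: 6.65
tool_pos: [0.5463, 0.3502, 0.0458]
eef_rot: [3.141, 0.0, 3.044]
ft_force: [-0.1, -0.2, -0.2]
width: 0.0599
grasp_force: 0.0
now [0.5463 0.3502 0.0458] [3.141 0.    3.044] ROW [-0.0004 -0.0001  0.0118] [0.    0.    0.001] rows>= 1.0
```

Settled on target. Going down and gripping.

```bash
python3 drive.py '0 0 0.006 0 0 0;0 0 0.0115 0 0 0;0 0 0.0115 0 0 0' >/dev/null; python3 drive.py '0 0 0 0 0 0;0 0 0 0 0 0;0 0 0 0 0 0;0 0 0 0 0 0;0 0 0 0 0 0' 0.03 40;  python3 drive.py '0 0 0 0 0 0;0 0 0 0 0 0;0 0 0 0 0 0'
```

```text
t: 7.32
tool_pos: [0.5454, 0.3499, 0.0328]
eef_rot: [-3.141, -0.001, 3.045]
ft_force: [0.0, -0.1, -1.1]
width: 0.039
grasp_force: 40.2
t: 7.57
tool_pos: [0.5453, 0.3499, 0.0328]
eef_rot: [-3.141, -0.002, 3.045]
ft_force: [0.2, -0.4, -0.3]
width: 0.0395
grasp_force: 40.2
```

```bash
python3 drive.py '0 0 -0.03 0 0 0;0 0 -0.065 0 0 0;0 0 -0.08 0 0 0;0 0 -0.08 0 0 0;0 0 -0.08 0 0 0' ; python3 -c "
from h import *
p=b2w(-.0323,.020); print(p)
plan(*p,.10,np.pi-.123)"
```

```text
t: 7.98
tool_pos: [0.5459, 0.3502, 0.1136]
eef_rot: [3.141, 0.0, 3.045]
ft_force: [0.1, -0.4, -0.5]
width: 0.0393
grasp_force: 40.4
[0.53169892 0.12011314]
now [0.5459 0.3502 0.1136] [3.141 0.    3.045] ROW [-0.0082 -0.2303  0.0136] [0.    0.    0.026] rows>= 6.0
```

```bash
python3 drive.py '-0.001 -0.038 0 0 0 0;-0.003 -0.076 0 0 0 0;-0.004 -0.114 0 0 0 0.01;-0.005 -0.152 0 0 0 0.02;-0.007 -0.19 0 0 0 0.026' >/dev/null;  python3 drive.py '-0.001 -0.03 0 0 0 0;-0.002 -0.04 0.01 0 0 0;-0.002 -0.04 0.02 0 0 0;-0.002 -0.04 0.02 0 0 0;-0.002 -0.04 0.02 0 0 0'; python3 drive.py '0 0 0 0 0 0;0 0 0 0 0 0'; python3 -c "
from h import *
p=b2w(-.0323,.020)
plan(*p,.045,np.pi-.123)"; python3 wr.py w3
```

```text
t: 8.82
tool_pos: [0.5303, 0.1207, 0.0916]
eef_rot: [-3.141, -0.004, 3.019]
ft_force: [0.9, 0.2, -0.7]
width: 0.0391
grasp_force: 40.6
t: 8.98
tool_pos: [0.5312, 0.1212, 0.093]
eef_rot: [-3.141, -0.001, 3.02]
ft_force: [0.4, -0.1, -1.1]
width: 0.0393
grasp_force: 40.6
now [0.5312 0.1212 0.093 ] [-3.141e+00 -1.000e-03  3.020e+00] ROW [-0.0007 -0.001   0.048 ] [-0.001 -0.001  0.001] rows>= 2.0
[749.89964319 370.13679094]
[764.94529485 321.70245307]
[779.71377011 269.37771307]
```

View pics/w3.png

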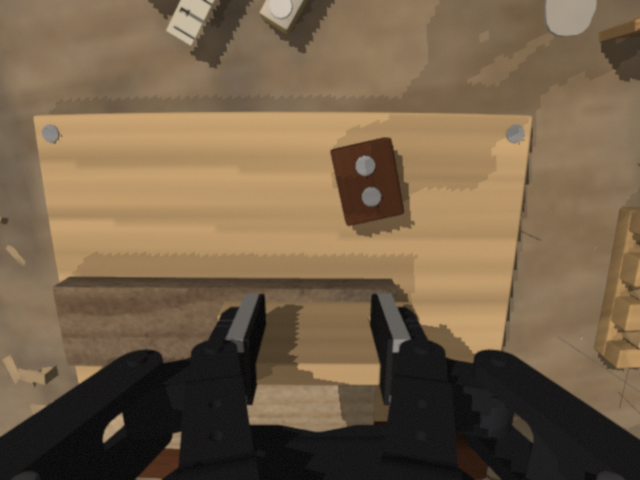

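```bash
python3 - <<'E'
from h import *
T=np.load("w3.npy"); f=arm.grab_frame("wrist")
c=w2b([.5312,.1212])+[.0069,0]; zb=.093-.0208
for n,(dx,dy,z) in dict(footL=(-.004,-.04,16),footR=(-.004,.04,16),tabL=(-.004,-.02,50),tabR=(-.004,.02,50),tl=(-.004,-.02,16)).items():
    print(n,px(f,np.append(b2w(c[0]+dx,c[1]+dy),zb+z/1000),T).round())
for n,u,v,z in (('strip top edge L',56,289,.030),('strip edge mid',225,283,.030),('strip R',393,290,.030),('slantL',345,224,.027),('slantR',404,212,.027),('boardTL',35,116,.012),('boardTR',531,116,.012)):
    print(n,(w2b(at(f,u,v,z,T))*1000).round(1))
E
```

```text
footL [218. 318.]
footR [421. 318.]
tabL [256. 366.]
tabR [383. 366.]
tl [269. 318.]
strip top edge L [ -17.8 -124.4]
strip edge mid [-22.1 -29.4]
strip R [-18.3  60.6]
slantL [-53.9  34.3]
slantR [-60.3  64.7]
boardTL [-110.4 -132.6]
boardTR [-109.6  133.4]
```

The packer is held: its tab face is at (262–380, 303–365), as predicted. The strip face is at board x ≈ −18. The packer will come down about 3 mm clear of the strip.

```bash
python3 drive.py '-0.0005 -0.001 0.03 0 0 0;-0.0005 -0.001 0.05 0 0 0;-0.0005 -0.001 0.055 0 0 0;-0.0005 -0.001 0.055 0 0 0' >/dev/null;  python3 drive.py '0 0 0 0 0 0;0 0 0 0 0 0'; python3 drive.py '0 0 0.002 0 0 0;0 0 0.004 0 0 0;0 0 0.004 0 0 0'|sed -n 2,4p; python3 -c "
from h import *
print(w2b(arm.observe()['tool_pos']))"
```

```text
t: 9.58
tool_pos: [0.5322, 0.1194, 0.0392]
eef_rot: [-3.141, 0.0, 3.019]
ft_force: [0.4, -0.6, -0.4]
width: 0.0391
grasp_force: 40.5
tool_pos: [0.5315, 0.1192, 0.0342]
eef_rot: [-3.141, -0.001, 3.019]
ft_force: [-0.6, 0.2, -1.2]
[-0.032411    0.01903896]
```

Now moving +x (tool −x) until the packer touches the strip.

```bash
for i in 1 2 3; do python3 drive.py '-0.001 0 0 0 0 0;-0.002 0 0 0 0 0;-0.002 0 0 0 0 0;-0.002 0 0 0 0 0'|sed -n 2,4p;done
```

```text
tool_pos: [0.5335, 0.1189, 0.034]
eef_rot: [-3.141, -0.001, 3.018]
ft_force: [-0.0, -0.2, -0.5]
tool_pos: [0.5354, 0.1187, 0.0339]
eef_rot: [-3.141, -0.001, 3.019]
ft_force: [-0.2, 0.7, -0.3]
tool_pos: [0.5373, 0.1184, 0.0339]
eef_rot: [-3.141, -0.002, 3.019]
ft_force: [-1.8, 0.4, -0.3]
```

```bash
for i in 1 2; do python3 drive.py '-0.0015 0 0 0 0 0;-0.0015 0 0 0 0 0;-0.0015 0 0 0 0 0'|sed -n 2,4p;done; python3 drive.py '0 0 0.0015 0 0 0;0 0 0.002 0 0 0;0 0 0.002 0 0 0;0 0 0.002 0 0 0'|sed -n 2,4p
```

```text
tool_pos: [0.5377, 0.1183, 0.0337]
eef_rot: [-3.141, -0.004, 3.019]
ft_force: [-4.7, 0.6, 2.5]
tool_pos: [0.5379, 0.1182, 0.0336]
eef_rot: [-3.14, -0.006, 3.019]
ft_force: [-9.7, 1.7, 5.3]
tool_pos: [0.538, 0.1183, 0.0327]
eef_rot: [-3.141, -0.005, 3.019]
ft_force: [-15.0, 1.0, 17.6]
```

Strips are home against the back stop and the packer's foot is on the board. Easing off and releasing.

```bash
python3 drive.py '0.0015 0 -0.0012 0 0 0;0.0025 0 -0.0014 0 0 0;0.0025 0 -0.0014 0 0 0'|sed -n 2,4p; python3 drive.py '0 0 0 0 0 0;0 0 0 0 0 0;0 0 0 0 0 0' 0.056|sed -n 2,5p; python3 -c "
from h import *
s=arm.observe();print(w2b(s['tool_pos']))"; python3 drive.py '0 0 -0.015 0 0 0;0 0 -0.04 0 0 0;0 0 -0.08 0 0 0;0 0 -0.08 0 0 0'|sed -n 2,5p; python3 -c "
from h import *
plan(.5806-.0066,.3469+.0006,.10,np.pi-.098)"
```

```text
tool_pos: [0.5377, 0.1183, 0.0334]
eef_rot: [-3.141, -0.001, 3.019]
ft_force: [-2.4, 0.7, 1.5]
tool_pos: [0.5384, 0.1183, 0.0334]
eef_rot: [-3.141, -0.001, 3.018]
ft_force: [0.1, -0.5, -0.5]
width: 0.0559
[-0.02546528  0.0190108 ]
tool_pos: [0.5411, 0.1186, 0.1196]
eef_rot: [3.141, 0.007, 3.019]
ft_force: [0.8, 0.2, -0.4]
width: 0.0562
now [0.5411 0.1186 0.1196] [3.141 0.007 3.019] ROW [-0.0044  0.2312  0.0198] [ 0.001  0.007 -0.025] rows>= 6.0
```

```bash
python3 drive.py '-0.001 0.039 0 0 0 0;-0.001 0.078 0 0 0 0;-0.002 0.116 0 0 0 -0.01;-0.003 0.154 0 0 0 -0.02;-0.004 0.192 0 0 0 -0.025' >/dev/null;  python3 drive.py '0 0.039 0.02 0 0 0;0 0.039 0.05 0 0 0;0 0.039 0.06 0 0 0;0 0.039 0.06 0 0 0;0 0.039 0.06 0 0 0'>/dev/null; python3 drive.py '0 0 0 0 0 0;0 0 0 0 0 0'; python3 -c "
from h import *
plan(.5728,.3464,.034,np.pi-.098)"; python3 wr.py w4
```

```text
t: 13.5
tool_pos: [0.5703, 0.3465, 0.0551]
eef_rot: [3.141, 0.001, 3.042]
ft_force: [1.6, -1.0, 0.1]
width: 0.0562
grasp_force: 0.0
now [0.5703 0.3465 0.0551] [3.141e+00 1.000e-03 3.042e+00] ROW [-0.0025  0.0001  0.0211] [ 0.001  0.001 -0.002] rows>= 1.0
[323.25280957 414.17212975]
[323.46674992 350.18079963]
[323.68305659 278.08097431]
```

View pics/w4.png

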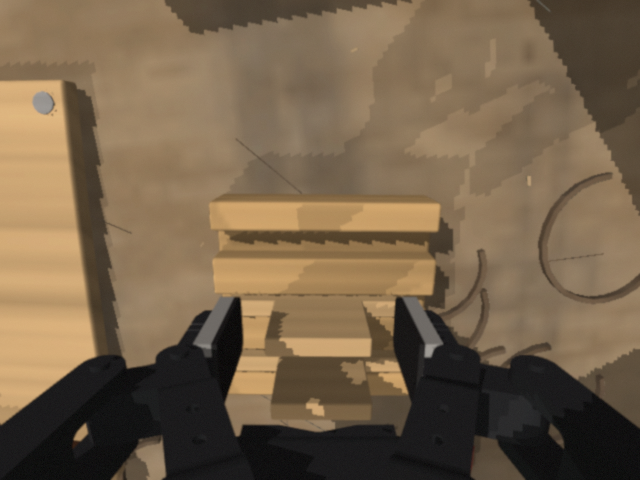

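The next tab's top is at (267–372, 338–356), between the fingers, so it lies about 2 mm nearer and 1.5 mm towards −y than modelled. Correcting and gripping.

```bash
python3 drive.py '-0.002 -0.001 0.01 0 0 0;-0.002 -0.001 0.019 0 0 0;-0.002 -0.001 0.0205 0 0 0;-0.002 -0.001 0.0205 0 0 0;-0.002 -0.001 0.0205 0 0 0' |sed -n 2,4p; python3 drive.py '0 0 0 0 0 0;0 0 0 0 0 0;0 0 0 0 0 0;0 0 0 0 0 0;0 0 0 0 0 0' 0.03 40;  python3 drive.py '0 0 0 0 0 0;0 0 0 0 0 0'|sed -n 2,6p
```

```text
tool_pos: [0.5709, 0.3459, 0.0323]
eef_rot: [-3.14, -0.002, 3.043]
ft_force: [0.7, 0.4, 0.3]
t: 14.38
tool_pos: [0.5713, 0.3462, 0.033]
eef_rot: [-3.141, -0.001, 3.044]
ft_force: [0.0, -0.6, 2.5]
width: 0.0389
grasp_force: 40.4
tool_pos: [0.5713, 0.3462, 0.033]
eef_rot: [-3.141, -0.001, 3.044]
ft_force: [-0.3, 0.6, 4.3]
width: 0.039
grasp_force: 40.5
```

```bash
python3 drive.py '0 0 -0.03 0 0 0;0 0 -0.065 0 0 0;0 0 -0.085 0 0 0;0 0 -0.085 0 0 0;0 0 -0.085 0 0 0' |sed -n 2,6p; python3 -c "
from h import *
p=b2w(-.038,.019); print(p)
plan(*p,.115,np.pi-.123)"
```

```text
tool_pos: [0.5716, 0.3462, 0.1186]
eef_rot: [3.141, 0.0, 3.044]
ft_force: [-0.2, -1.3, -0.5]
width: 0.039
grasp_force: 41.3
[0.52591928 0.1198203 ]
now [0.5716 0.3462 0.1186] [3.141 0.    3.044] ROW [ 0.0233 -0.2298  0.0035] [0.    0.    0.025] rows>= 6.0
```

```bash
python3 drive.py '0.004 -0.038 0 0 0 0;0.008 -0.076 0 0 0 0;0.012 -0.114 0 0 0 0.01;0.016 -0.152 0 0 0 0.02;0.019 -0.19 0 0 0 0.025' >/dev/null;  python3 drive.py '0.004 -0.03 0 0 0 0;0.005 -0.04 0.0 0 0 0;0.005 -0.04 0 0 0 0;0.005 -0.04 0 0 0 0;0.005 -0.04 0 0 0 0'>/dev/null; python3 drive.py '0 0 0 0 0 0;0 0 0 0 0 0'|sed -n 2,4p; python3 -c "
from h import *
p=b2w(-.038,.019)
plan(*p,.04,np.pi-.123)"; python3 wr.py w5
```

```text
tool_pos: [0.5239, 0.1208, 0.1175]
eef_rot: [-3.141, -0.002, 3.02]
ft_force: [-0.6, -0.5, -0.7]
now [0.5239 0.1208 0.1175] [-3.141e+00 -2.000e-03  3.020e+00] ROW [-0.0023 -0.0007  0.0775] [-0.001 -0.002  0.001] rows>= 2.0
[711.55537668 358.94113142]
[723.91141482 314.83779328]
[736.16140402 267.5398726 ]
```

View pics/w5.png

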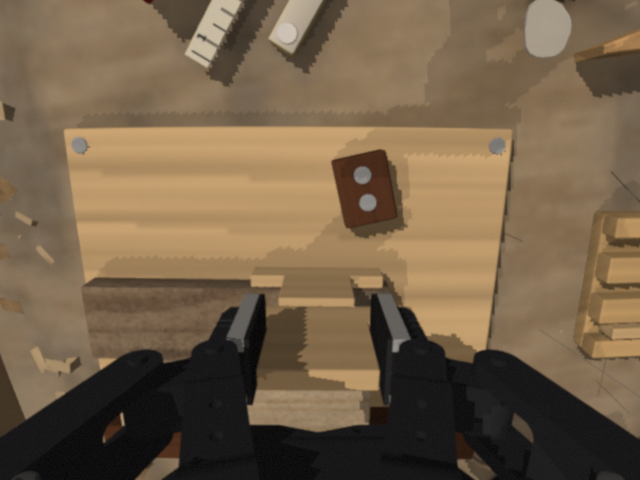

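Packer 1 stands against the strip: foot from (252,280) to (385,280), tab at (280–355, 278–305). Lowering packer 2.

```bash
python3 drive.py '-0.001 -0.001 0.03 0 0 0;-0.001 -0.001 0.06 0 0 0;-0.001 -0.001 0.076 0 0 0;-0.001 -0.001 0.078 0 0 0;-0.001 -0.001 0.078 0 0 0' >/dev/null;  python3 drive.py '0 0 0 0 0 0;0 0 0 0 0 0'|sed -n 2,4p; python3 drive.py '0 0 0.002 0 0 0;0 0 0.0045 0 0 0;0 0 0.0045 0 0 0'|sed -n 2,4p; python3 -c "
from h import *
print(w2b(arm.observe()['tool_pos']))"
```

```text
tool_pos: [0.525, 0.1189, 0.0409]
eef_rot: [-3.141, -0.0, 3.019]
ft_force: [-2.2, 0.7, -0.8]
tool_pos: [0.5248, 0.1186, 0.0355]
eef_rot: [-3.141, -0.001, 3.018]
ft_force: [0.1, 0.3, -0.9]
[-0.03893325  0.01763593]
```

```bash
python3 drive.py '-0.001 0.0005 0.001 0 0 0;-0.0025 0.001 0.0015 0 0 0;-0.0025 0.001 0.0015 0 0 0;-0.0025 0.001 0.0015 0 0 0'|sed -n 2,4p; for i in 1 2 3; do python3 drive.py '-0.001 0 0 0 0 0;-0.001 0 0 0 0 0;-0.001 0 0 0 0 0'|sed -n 2,4p;done
```

```text
tool_pos: [0.5255, 0.1192, 0.0335]
eef_rot: [-3.14, -0.005, 3.019]
ft_force: [-7.3, 0.3, 2.9]
tool_pos: [0.5256, 0.1192, 0.0335]
eef_rot: [-3.14, -0.006, 3.019]
ft_force: [-11.2, -0.5, 5.6]
tool_pos: [0.5257, 0.1192, 0.0334]
eef_rot: [-3.14, -0.008, 3.019]
ft_force: [-14.6, 0.9, 7.4]
tool_pos: [0.5258, 0.1192, 0.0333]
eef_rot: [-3.14, -0.009, 3.019]
ft_force: [-18.0, 2.2, 9.9]
```

Contact came about 4 mm early. I'll back off and check against the picture before releasing.

```bash
python3 drive.py '0.003 0 -0.0005 0 0 0;0.005 0 -0.0005 0 0 0;0.005 0 -0.0005 0 0 0'|sed -n 2,4p; python3 - <<'E'
from h import *
from wr import shot
T=np.load("w5.npy"); f,T6=shot("w6")
cv2.imwrite("pics/c5.png",np.vstack([cv2.resize(cv2.imread("pics/w5.png")[250:400,210:430],None,fx=2.6,fy=2,interpolation=cv2.INTER_CUBIC),cv2.resize(cv2.imread("pics/w6.png")[210:360,210:430],None,fx=2.6,fy=2,interpolation=cv2.INTER_CUBIC)]))
for n,cx,zb,TT,dv in (('p1 w5',-.019,.012,T,250),('p1 w6',-.019,.012,T6,210),('held w5',(w2b([.5239,.1208])[0]+.0074),.1175-.021,T,250),('held w6',(w2b(arm.observe()['tool_pos'])[0]+.0074),.013,T6,210)):
  for m,dx,dy,z in (('foot bottom',-.004,-.04,0),('foot top',-.004,-.04,.016),('tab nearL',-.004,-.02,.05),('tab farR',.004,.02,.05)):
    q=px(f,np.append(b2w(cx+dx,.019+dy),zb+z),TT); print(n,m,q.round(),'crop',((q-[210,dv])*[2.6,2]).round())
E
```

```text
tool_pos: [0.5253, 0.1196, 0.0345]
eef_rot: [-3.141, -0.001, 3.019]
ft_force: [-2.2, 0.2, -0.0]
p1 w5 foot bottom [255. 268.] crop [118.  37.]
p1 w5 foot top [251. 277.] crop [108.  54.]
p1 w5 tab nearL [279. 300.] crop [181. 100.]
p1 w5 tab farR [356. 314.] crop [379. 128.]
p1 w6 foot bottom [230. 326.] crop [ 52. 233.]
p1 w6 foot top [222. 344.] crop [ 32. 269.]
p1 w6 tab nearL [260. 397.] crop [130. 374.]
p1 w6 tab farR [381. 417.] crop [444. 414.]
held w5 foot bottom [225. 302.] crop [ 40. 105.]
held w5 foot top [217. 319.] crop [ 17. 138.]
held w5 tab nearL [254. 367.] crop [115. 234.]
held w5 tab farR [380. 389.] crop [442. 278.]
held w6 foot bottom [228. 302.] crop [ 47. 184.]
held w6 foot top [220. 318.] crop [ 25. 216.]
held w6 tab nearL [258. 366.] crop [124. 312.]
held w6 tab farR [383. 388.] crop [450. 355.]
```

View pics/c5.png

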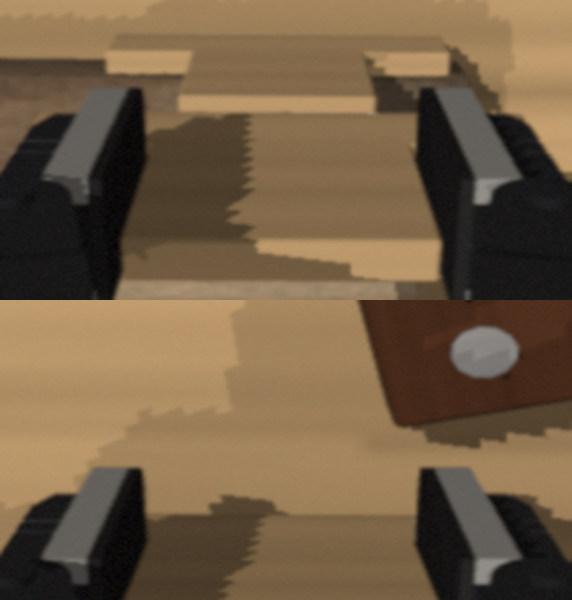

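Packer 1 is upright where it should be: foot edge at crop row 37 as predicted, tab within about 1 mm. The held packer sits 1–1.5 mm further forward in the grip than assumed, so the contact is with packer 1. I'll press it against packer 1 again, set it down and release.

```bash
python3 drive.py '-0.0015 0 0.001 0 0 0;-0.002 0 0.002 0 0 0;-0.002 0 0.0025 0 0 0;-0.002 0 0.0025 0 0 0'|sed -n 2,4p; python3 drive.py '0.001 0 -0.0008 0 0 0;0.0015 0 -0.001 0 0 0;0.0015 0 -0.001 0 0 0'|sed -n 2,4p; python3 drive.py '0 0 0 0 0 0;0 0 0 0 0 0;0 0 0 0 0 0' 0.056|sed -n 2,5p; python3 drive.py '0 0 -0.015 0 0 0;0 0 -0.04 0 0 0;0 0 -0.08 0 0 0;0 0 -0.08 0 0 0'|sed -n 2,5p; python3 -c "
from h import *
plan(.6077-.0066,.3430,.10,np.pi-.098)"
```

```text
tool_pos: [0.5256, 0.1195, 0.0315]
eef_rot: [-3.141, -0.005, 3.019]
ft_force: [-9.1, 1.1, 3.6]
tool_pos: [0.5252, 0.1194, 0.0326]
eef_rot: [-3.141, -0.003, 3.019]
ft_force: [-4.5, 1.4, -1.5]
tool_pos: [0.5267, 0.1194, 0.0333]
eef_rot: [-3.141, 0.0, 3.018]
ft_force: [-0.0, 0.0, 0.0]
width: 0.0561
tool_pos: [0.5292, 0.1197, 0.1194]
eef_rot: [3.141, 0.008, 3.019]
ft_force: [0.9, 0.8, -0.3]
width: 0.0561
now [0.5292 0.1197 0.1194] [3.141 0.008 3.019] ROW [-0.0438  0.2304  0.02  ] [ 0.001  0.008 -0.025] rows>= 6.0
```

I've used all ten picture views, so from here I check by image profiles. Sampling the tab tops of packers 1 and 2 along board x.

```bash
cat > prof.py <<'E'
from h import *
from wr import shot
def prof(f,T,z,xs,ys):
    g=cv2.cvtColor(f["image"],cv2.COLOR_RGB2GRAY).astype(np.float32)
    P=np.array([[px(f,np.append(b2w(x,y),z),T) for y in ys] for x in xs],np.float32)
    return cv2.remap(g,P[...,0].copy(),P[...,1].copy(),cv2.INTER_LINEAR)
E
python3 - <<'E'
from prof import *
f,T=shot("w7")
xs=np.arange(-.050,-.004,.001)
for n,z,ys in (('tabs',.062,[.008,.014,.019,.024,.030]),('foot-',.028,[-.018,-.012,-.007]),('foot+',.028,[.045,.05,.055])):
    print(n); p=prof(f,T,z,xs,ys)
    for i,y in enumerate(ys): print(y,' '.join(f"{int(v)}" for v in p[:,i]))
E
```

```text
tabs
0.008 135 134 131 115 113 113 110 109 106 108 110 105 105 108 109 108 118 148 157 156 155 154 155 152 125 119 151 156 155 155 154 155 151 114 85 89 94 90 92 92 86 84 85 82 80 80
0.014 135 135 131 115 113 112 110 108 106 108 110 106 106 108 109 107 116 148 157 157 155 156 156 153 128 118 149 156 155 156 155 156 151 107 52 56 63 78 89 87 84 82 79 79 79 81
0.019 136 134 132 115 113 114 110 108 107 108 110 107 106 108 110 108 116 149 157 157 155 155 155 153 120 111 149 156 156 156 154 155 152 109 59 54 53 55 54 58 78 81 81 84 85 83
0.024 135 135 134 115 112 113 110 108 108 108 110 107 106 108 109 107 116 147 156 155 155 155 155 152 124 117 147 156 155 155 155 156 152 111 59 49 52 53 48 46 53 75 89 87 82 79
0.03 136 135 134 118 113 114 111 110 106 108 109 107 106 108 109 108 114 148 155 155 155 155 155 152 118 106 147 156 155 155 155 155 153 110 53 51 51 52 54 58 81 90 87 82 82 82
foot-
-0.018 150 155 157 157 155 156 156 155 154 154 152 142 133 116 113 114 119 143 157 156 154 154 156 159 145 129 149 157 154 152 153 156 153 104 75 81 83 88 94 97 97 97 97 99 98 97
-0.012 151 154 156 15
[... 164 characters left out ...]
 149 144 138 136 136 136 136 136 136 135 134 133 127 113 113 114 118 141 156 155 153 153 154 156 137 124 146 155 155 153 153 155 152 114 79 87 94 97 99 99 99 98 98 99 102 104
foot+
0.045 67 68 87 120 131 135 137 137 136 137 137 135 132 117 113 113 114 132 140 136 135 133 135 135 119 95 111 100 92 91 91 92 93 79 47 42 47 48 48 49 50 50 49 50 49 48
0.05 71 96 121 126 130 135 137 138 137 137 136 136 133 118 112 113 114 132 141 138 143 150 153 155 141 111 142 157 154 151 141 131 114 82 45 40 45 48 49 51 51 50 48 46 47 47
0.055 105 123 124 126 131 135 138 137 138 137 136 136 133 121 110 110 113 136 154 155 152 151 153 154 143 118 143 156 155 152 150 152 154 127 76 70 77 70 52 48 46 47 47 48 48 46
```

Both packers are upright and parallel. Tab tops and feet line up at board x −33…−26 and −24.5…−17, flat against each other. Now the third.

```bash
python3 drive.py '-0.007 0.038 0 0 0 0;-0.014 0.076 0 0 0 0;-0.022 0.116 0 0 0 -0.01;-0.03 0.154 0 0 0 -0.02;-0.037 0.192 0 0 0 -0.025' >/dev/null;  python3 drive.py '-0.006 0.037 0.0 0 0 0;-0.006 0.037 0.02 0 0 0;-0.006 0.037 0.03 0 0 0;-0.006 0.037 0.03 0 0 0;-0.006 0.037 0.03 0 0 0'>/dev/null; python3 drive.py '0 0 0 0 0 0;0 0 0 0 0 0'|sed -n 2,5p; python3 - <<'E'
import h
from prof import *
f,T=shot("w8")
import prof
h.BC=np.array([.609,.3441]); h.BY=-.098; h.bx=np.array([np.cos(h.BY),np.sin(h.BY)]); h.by=np.array([-np.sin(h.BY),np.cos(h.BY)])
xs=np.arange(-.012,.012,.001); p=prof.prof(f,T,.062,xs,[-.01,.0,.01])
print('x',p.astype(int).T.tolist())
ys=np.arange(-.028,.028,.001); p=prof.prof(f,T,.062,[-.001,.000,.001],ys); print('y',p.astype(int).tolist())
E
python3 -c "
from h import *
plan(.6077-.0066,.3430,.034,np.pi-.098)"
```

```text
tool_pos: [0.5962, 0.3409, 0.0838]
eef_rot: [-3.141, -0.0, 3.042]
ft_force: [-0.0, 0.4, -0.2]
width: 0.056
x [[122, 122, 123, 126, 126, 124, 125, 155, 177, 178, 176, 175, 175, 174, 160, 123, 122, 129, 129, 129, 129, 129, 133, 134], [123, 121, 123, 127, 127, 124, 123, 151, 175, 178, 176, 177, 176, 177, 165, 114, 125, 127, 128, 128, 127, 128, 128, 129], [123, 121, 123, 127, 127, 123, 123, 150, 175, 177, 177, 175, 176, 177, 171, 104, 83, 83, 83, 84, 83, 85, 83, 83]]
y [[154, 154, 154, 156, 155, 155, 156, 135, 106, 107, 107, 106, 107, 106, 108, 157, 176, 177, 175, 175, 177, 176, 177, 177, 176, 177, 177, 176, 177, 176, 176, 176, 176, 176, 176, 176, 176, 176, 175, 176, 176, 176, 176, 175, 175, 175, 167, 105, 103, 103, 103, 103, 103, 102, 102, 103], [89, 86, 86, 87, 87, 88, 88, 93, 106, 107, 107, 107, 108, 107, 108, 151, 168, 172, 175, 176, 176, 176, 176, 177, 176, 176, 176, 176, 176, 176, 176, 177, 177, 176, 176, 175, 176, 176, 176, 176, 176, 176, 176, 175, 176, 175, 166, 98, 88, 89, 88, 89, 89, 89, 88, 87], [85, 75, 75, 74, 75, 77, 75, 85, 107, 108, 108, 108, 108, 108, 107, 113, 115, 145, 174, 176, 176, 177, 178, 176, 177, 177, 176, 176, 177, 175, 177, 176, 176, 177, 176, 177, 177, 176, 177, 177, 177, 177, 176, 176, 177, 177, 166, 95, 76, 75, 74, 75, 75, 74, 73, 74]]
now [0.5962 0.341  0.0838] [-3.142 -0.     3.042] ROW [-0.0047  0.0025  0.0498] [-0.    -0.    -0.001] rows>= 2.0
```

Packer 1's tab measures at (0.6076, 0.3430), which matches the plan. Going down and gripping.

```bash
python3 drive.py '-0.005 0.0025 0.03 0 0 0;-0.005 0.0025 0.046 0 0 0;-0.005 0.0025 0.0495 0 0 0;-0.005 0.0025 0.0495 0 0 0;-0.005 0.0025 0.0495 0 0 0' >/dev/null; python3 drive.py '0 0 0 0 0 0;0 0 0 0 0 0' |sed -n 2,4p; python3 drive.py '0 0 0 0 0 0;0 0 0 0 0 0;0 0 0 0 0 0;0 0 0 0 0 0;0 0 0 0 0 0' 0.03 40;  python3 drive.py '0 0 0 0 0 0;0 0 0 0 0 0'|sed -n 2,6p;python3 drive.py '0 0 -0.03 0 0 0;0 0 -0.065 0 0 0;0 0 -0.085 0 0 0;0 0 -0.085 0 0 0;0 0 -0.085 0 0 0' |sed -n 2,6p; python3 -c "
from h import *
p=b2w(-.0475,.019); print(p)
plan(*p,.115,np.pi-.123)"
```

```text
tool_pos: [0.6014, 0.3439, 0.0346]
eef_rot: [3.141, 0.0, 3.044]
ft_force: [-0.4, -0.3, 0.1]
t: 21.5
tool_pos: [0.6013, 0.3439, 0.0343]
eef_rot: [-3.142, 0.0, 3.044]
ft_force: [-0.6, -0.5, 6.5]
width: 0.0394
grasp_force: 40.7
tool_pos: [0.6013, 0.3439, 0.0343]
eef_rot: [-3.142, 0.0, 3.044]
ft_force: [-0.3, -0.4, 6.6]
width: 0.039
grasp_force: 40.7
tool_pos: [0.6014, 0.3441, 0.1195]
eef_rot: [3.141, 0.001, 3.044]
ft_force: [-1.0, 0.8, -1.3]
width: 0.0389
grasp_force: 40.8
[0.5164911  0.12098628]
now [0.6014 0.3441 0.1195] [3.141e+00 1.000e-03 3.044e+00] ROW [ 0.0627 -0.2303  0.0043] [0.001 0.001 0.025] rows>= 6.0
```

```bash
python3 drive.py '0.01 -0.037 0 0 0 0;0.02 -0.074 0 0 0 0;0.03 -0.111 0 0 0 0.01;0.04 -0.148 0 0 0 0.02;0.051 -0.186 0 0 0 0.025' >/dev/null;  python3 drive.py '0.01 -0.035 0 0 0 0;0.0125 -0.044 0.0 0 0 0;0.0125 -0.044 0 0 0 0;0.0125 -0.044 0 0 0 0;0.0125 -0.044 0 0 0 0'>/dev/null; python3 drive.py '0 0 0 0 0 0;0 0 0 0 0 0'|sed -n 2,4p; python3 -c "
from h import *
p=b2w(-.0475,.019)
plan(*p,.041,np.pi-.123)"
```

```text
tool_pos: [0.5144, 0.1225, 0.1179]
eef_rot: [-3.141, -0.002, 3.02]
ft_force: [-1.0, -0.1, -0.7]
now [0.5144 0.1225 0.1179] [-3.141e+00 -2.000e-03  3.020e+00] ROW [-0.0025 -0.0011  0.0769] [-0.001 -0.002  0.001] rows>= 2.0
```

```bash
python3 drive.py '-0.0015 -0.001 0.03 0 0 0;-0.0015 -0.001 0.06 0 0 0;-0.0015 -0.001 0.075 0 0 0;-0.0015 -0.001 0.077 0 0 0;-0.0015 -0.001 0.077 0 0 0' >/dev/null;  python3 drive.py '0 0 0 0 0 0;0 0 0 0 0 0'|sed -n 2,4p; python3 drive.py '0 0 0.002 0 0 0;0 0 0.005 0 0 0;0 0 0.005 0 0 0'|sed -n 2,4p; python3 -c "
from h import *
print(w2b(arm.observe()['tool_pos']))"; python3 drive.py '-0.001 0 0 0 0 0;-0.002 0 0 0 0 0;-0.002 0 0 0 0 0'|sed -n 2,4p
```

```text
tool_pos: [0.5163, 0.1206, 0.0426]
eef_rot: [-3.141, 0.001, 3.019]
ft_force: [-0.3, 1.0, -0.4]
tool_pos: [0.5154, 0.1203, 0.0364]
eef_rot: [-3.141, -0.001, 3.019]
ft_force: [-0.3, 0.1, 1.0]
[-0.04851113  0.01818361]
tool_pos: [0.5177, 0.12, 0.0365]
eef_rot: [-3.141, -0.001, 3.018]
ft_force: [-0.3, -0.2, -0.9]
```

```bash
for i in 1 2 3; do python3 drive.py '-0.0005 0 0.0003 0 0 0;-0.001 0 0.0007 0 0 0;-0.001 0 0.0007 0 0 0'|sed -n 2,4p; done
```

```text
tool_pos: [0.5184, 0.1199, 0.0356]
eef_rot: [-3.141, -0.002, 3.019]
ft_force: [-0.5, 0.4, -0.0]
tool_pos: [0.5194, 0.1198, 0.0349]
eef_rot: [-3.141, -0.002, 3.019]
ft_force: [0.8, -0.1, -1.7]
tool_pos: [0.5204, 0.1197, 0.0343]
eef_rot: [-3.141, -0.002, 3.019]
ft_force: [-0.8, 0.5, -0.2]
```

```bash
for i in 1 2 3; do python3 drive.py '-0.0005 0 0 0 0 0;-0.001 0 0 0 0 0;-0.001 0 0 0 0 0'|sed -n 2,4p; done
```

```text
tool_pos: [0.521, 0.1196, 0.0343]
eef_rot: [-3.141, -0.002, 3.019]
ft_force: [-2.3, 1.4, 2.8]
tool_pos: [0.5211, 0.1195, 0.0343]
eef_rot: [-3.141, -0.004, 3.019]
ft_force: [-7.3, 1.3, 7.3]
tool_pos: [0.5212, 0.1196, 0.0343]
eef_rot: [-3.141, -0.005, 3.019]
ft_force: [-11.1, 1.3, 9.8]
```

Third packer is home against the others. Releasing, lifting and verifying by profile.

```bash
python3 drive.py '0.0015 0 -0.0003 0 0 0;0.002 0 -0.0005 0 0 0;0.002 0 -0.0005 0 0 0'|sed -n 2,4p; python3 drive.py '0 0 0 0 0 0;0 0 0 0 0 0;0 0 0 0 0 0' 0.056|sed -n 2,5p; python3 drive.py '0 0 -0.015 0 0 0;0 0 -0.04 0 0 0;0 0 -0.08 0 0 0;0 0 -0.1 0 0 0;0 0 -0.1 0 0 0'|sed -n 2,5p; python3 drive.py '0 0 0 0 0 0;0 0 0 0 0 0' >/dev/null; python3 - <<'E'
from prof import *
f,T=shot("w9")
xs=np.arange(-.050,-.010,.001)
for n,z,ys in (('tabs',.062,[.008,.019,.030]),('foot-',.028,[-.012]),('foot+',.028,[.055])):
    p=prof(f,T,z,xs,ys)
    for i,y in enumerate(ys): print(n,y,' '.join(f"{int(v)}" for v in p[:,i]))
xs=np.arange(-.080,-.04,.001); ys=[.040,.045,.050,.055,.060]
p=prof(f,T,.027,xs,ys)
for i,y in enumerate(ys): print('slant',y,' '.join(f"{int(v)}" for v in p[:,i]))
plan(.4168,.3662,.16,np.pi/2+.04)
E
```

```text
tool_pos: [0.521, 0.1196, 0.0347]
eef_rot: [-3.141, -0.002, 3.019]
ft_force: [-3.4, 0.5, 1.5]
tool_pos: [0.522, 0.1195, 0.0349]
eef_rot: [-3.141, -0.0, 3.018]
ft_force: [-0.2, 0.9, -0.8]
width: 0.0559
tool_pos: [0.5241, 0.1198, 0.1396]
eef_rot: [3.141, 0.006, 3.019]
ft_force: [0.9, 0.0, -0.5]
width: 0.0558
tabs 0.008 111 109 108 109 109 107 107 111 108 111 138 155 157 156 155 155 154 142 139 154 157 155 155 155 156 144 139 155 157 156 156 156 156 138 98 87 93 92 92 91
tabs 0.019 111 109 107 109 109 106 106 110 109 109 135 156 156 156 156 156 154 142 137 154 157 156 155 156 156 149 144 153 156 156 156 155 156 135 81 54 52 53 54 56
tabs 0.03 111 108 107 108 109 107 107 110 109 110 134 155 156 155 155 155 155 140 128 152 156 155 155 155 155 146 137 153 156 155 155 154 155 140 86 50 52 51 53 58
foot- -0.012 132 136 138 138 136 131 118 112 114 117 138 155 155 154 154 155 156 142 137 154 156 153 153 155 157 147 139 155 156 155 154 154 155 135 90 79 86 90 93 95
foot+ 0.055 105 123 124 127 132 134 133 118 111 113 128 140 137 136 134 139 152 152 143 151 155 154 151 152 154 149 142 151 156 153
[... 179 characters left out ...]
 0.045 125 82 50 52 52 53 54 94 133 137 134 135 136 133 125 114 85 52 46 46 46 46 47 46 43 53 69 70 69 68 67 68 83 118 130 134 129 113 113 114
slant 0.05 53 54 54 55 53 55 54 68 107 130 133 133 136 133 122 107 75 43 44 44 45 45 46 44 55 69 71 70 70 68 70 94 121 126 131 134 129 113 113 113
slant 0.055 55 55 55 56 55 55 54 54 54 53 54 55 52 50 46 48 47 46 47 47 47 45 44 58 71 71 71 69 70 73 101 122 124 125 131 134 133 120 112 113
slant 0.06 49 45 45 46 46 50 51 51 53 53 53 54 53 50 47 47 48 47 48 45 46 45 60 70 71 70 72 70 76 109 125 124 125 125 131 134 137 138 138 137
now [0.5211 0.1195 0.1338] [-3.140e+00 -3.000e-03  3.018e+00] ROW [ 0.1338  0.232  -0.0261] [-0.003 -0.002  1.408] rows>= 12.0
```

All three packers stand tight together, −40.3…−17 at both tabs and feet. The slanted face's middle is at −56.0, leaving about 16–17 mm. Now to the wedge.

```bash
python3 drive.py '0.013 0.023 -0.01 0 0 0.125;0.026 0.046 -0.02 0 0 0.25;0.04 0.07 -0.025 0 0 0.375;0.053 0.093 -0.025 0 0 0.5;0.067 0.116 -0.025 0 0 0.62' 0.056|sed -n 2,3p;  python3 -c "
from h import *
plan(.4168,.3662,.16,np.pi/2+.04)"
```

```text
tool_pos: [0.4685, 0.2439, 0.1589]
eef_rot: [-3.139, -0.001, 2.392]
now [0.4685 0.2439 0.1589] [-3.139e+00 -1.000e-03  2.392e+00] ROW [ 0.1212  0.0543 -0.0011] [-0.003 -0.     0.781] rows>= 7.0
```

```bash
python3 drive.py '0.024 0.011 0 0 0 0.125;0.048 0.022 0 0 0 0.25;0.072 0.032 0 0 0 0.375;0.096 0.043 0 0 0 0.5;0.116 0.053 0 0 0 0.62' >/dev/null; python3 drive.py '0 0 0 0 0 0.125;0 0 0 0 0 0.161;0 0 0 0 0 0.161;0 0 0 0 0 0.161' |sed -n 2,3p; python3 - <<'E'
from prof import *
f,T=shot("w10"); plan(.4168,.3662,.16,np.pi/2+.04)
C=[(.429,.3867),(.4026,.3836),(.4286,.2853),(.4331,.2858)]
print([px(f,np.append(c,.03),T).round().tolist() for c in C])
g=cv2.cvtColor(f["image"],cv2.COLOR_RGB2HSV)
m=px(f,[.42,.355,.03],T).astype(int); print('hsv',g[m[1],m[0]], m)
for p in ([.42,.355,.03],[.427,.31,.03],[.44,.35,.03],[.39,.36,0],[.423,.33,.03],[.428,.38,.03]):
    q=px(f,p,T).astype(int); print(p,q,g[q[1],q[0]] if 0<=q[0]<640 and 0<=q[1]<480 else None)
E
```

```text
tool_pos: [0.4194, 0.3603, 0.1587]
eef_rot: [-3.138, 0.001, 1.619]
now [0.4195 0.3602 0.159 ] [-3.139e+00  1.000e-03  1.619e+00] ROW [ 0.0061 -0.0025 -0.001 ] [-0.003  0.001  0.008] rows>= 1.0
[[336.0, 193.0], [296.0, 196.0], [327.0, 331.0], [333.0, 331.0]]
hsv [ 16 129 196] [320 238]
[0.42, 0.355, 0.03] [320 238] [ 16 129 196]
[0.427, 0.31, 0.03] [326 299] [ 16 127 211]
[0.44, 0.35, 0.03] [348 246] [17 90 91]
[0.39, 0.36, 0] [280 219] [ 17  87 167]
[0.423, 0.33, 0.03] [322 273] [ 16 128 208]
[0.428, 0.38, 0.03] [333 202] [ 16 127 215]
```

```bash
python3 - <<'E'
from prof import *
im=cv2.imread("pics/w10.png"); T=np.load("w10.npy"); f=arm.grab_frame("wrist")
h=cv2.cvtColor(im,cv2.COLOR_BGR2HSV)
m=((h[...,1]>108)&(h[...,2]>140)).astype(np.uint8)
n,l=cv2.connectedComponents(m); m=(l==l[273,322]).astype(np.uint8)
c=max(cv2.findContours(m,0,cv2.CHAIN_APPROX_NONE)[0],key=cv2.contourArea)
a=cv2.approxPolyDP(c,3,True)[:,0]; print(a.tolist())
for q in a: print(np.round(at(f,*q.astype(float),.03,T)*1000,1), np.round(at(f,*q.astype(float),0,T)*1000,1))
for v in range(170,340,8):
    u=np.where(m[v])[0]; print(v,(u.min(),u.max(),h[v,(u.min()+u.max())//2].tolist()) if len(u) else None)
E
```

```text
[[294, 194], [324, 321], [332, 329], [335, 195]]
[401.3 384.7  30. ] [399.7 379.9   0. ]
[426.  293.4  30. ] [427.2 278.5   0. ]
[432.1 287.2  30. ] [434.  271.6   0. ]
[428.4 385.3  30. ] [429.9 380.6   0. ]
170 None
178 None
186 None
194 (np.int64(294), np.int64(334), [16, 128, 158])
202 (np.int64(296), np.int64(335), [16, 127, 199])
210 (np.int64(298), np.int64(335), [16, 129, 202])
218 (np.int64(300), np.int64(334), [16, 128, 205])
226 (np.int64(302), np.int64(334), [16, 129, 208])
234 (np.int64(304), np.int64(334), [16, 128, 201])
242 (np.int64(306), np.int64(334), [16, 129, 198])
250 (np.int64(308), np.int64(334), [16, 131, 198])
258 (np.int64(310), np.int64(333), [16, 129, 200])
266 (np.int64(312), np.int64(333), [16, 128, 205])
274 (np.int64(313), np.int64(333), [16, 127, 211])
282 (np.int64(315), np.int64(333), [16, 128, 215])
290 (np.int64(317), np.int64(333), [16, 128, 211])
298 (np.int64(319), np.int64(333), [16, 128, 209])
306 (np.int64(321), np.int64(333), [16, 127, 219])
314 (np.int64(323), np.int64(333), [16, 126, 220])
322 (np.int64(325), np.int64(333), [16, 128, 213])
330 None
338 None
```

The wedge measures as predicted: tail at y≈0.386, yaw +2.2°, thick end 27 mm. Lowering to grip 17 mm from the tail.

```bash
python3 -c "
from h import *
plan(.4158,.3685,.05,1.609)"; python3 drive.py '0.0085 -0.0035 0.03 0 0 0.01;0.0085 -0.0035 0.07 0 0 0.01;0.0085 -0.0035 0.1 0 0 0.01;0.0085 -0.0035 0.108 0 0 0.01;0.0085 -0.0035 0.108 0 0 0.01' 0.056 >/dev/null; python3 drive.py '0 0 0 0 0 0;0 0 0 0 0 0' |sed -n 2,4p;  python3 -c "
from h import *
plan(.4158,.3685,.005,1.609)"
```

```text
now [0.4197 0.3602 0.1592] [-3.139e+00  1.000e-03  1.619e+00] ROW [ 0.0086 -0.0032  0.1092] [-0.003  0.001  0.01 ] rows>= 3.0
tool_pos: [0.4168, 0.3693, 0.0537]
eef_rot: [3.141, -0.001, 1.608]
ft_force: [0.3, -0.3, 0.4]
now [0.4168 0.3693 0.0537] [ 3.141e+00 -1.000e-03  1.608e+00] ROW [-0.0008 -0.0011  0.0487] [ 0.001 -0.001 -0.001] rows>= 2.0
```

```bash
python3 drive.py '0 -0.001 0.025 0 0 0;0 -0.001 0.044 0 0 0;0 -0.001 0.047 0 0 0;0 -0.001 0.047 0 0 0;0 -0.001 0.047 0 0 0'|sed -n 2,4p; python3 drive.py '0 0 0 0 0 0;0 0 0 0 0 0' |sed -n 2,4p; python3 drive.py '0 0 0 0 0 0;0 0 0 0 0 0;0 0 0 0 0 0;0 0 0 0 0 0;0 0 0 0 0 0' 0.015 50;  python3 drive.py '0 0 0 0 0 0;0 0 0 0 0 0;0 0 0 0 0 0;0 0 0 0 0 0'|sed -n 2,6p
```

```text
tool_pos: [0.4154, 0.3692, 0.0064]
eef_rot: [3.141, -0.0, 1.608]
ft_force: [-0.8, 0.3, -0.2]
tool_pos: [0.4153, 0.3692, 0.0062]
eef_rot: [3.141, -0.001, 1.608]
ft_force: [0.8, 0.5, -0.6]
t: 29.65
tool_pos: [0.4151, 0.3689, 0.0055]
eef_rot: [-3.141, 0.0, 1.607]
ft_force: [-0.5, -0.0, 6.7]
width: 0.0246
grasp_force: 45.8
tool_pos: [0.4151, 0.3689, 0.0055]
eef_rot: [-3.141, 0.0, 1.607]
ft_force: [0.6, -0.6, 6.5]
width: 0.025
grasp_force: 45.8
```

```bash
python3 drive.py '0 0 0 0 0 0;0 0 0 0 0 0;0 0 0 0 0 0' 0.015 80|sed -n 2,6p; python3 drive.py '0 0 -0.03 0 0 0;0 0 -0.065 0 0 0;0 0 -0.08 0 0 0;0 0 -0.08 0 0 0;0 0 -0.08 0 0 0'|sed -n 2,6p; python3 drive.py '0 0 0 0 0 0;0 0 0 0 0 0'>/dev/null; cat > wpose.py <<'E'
from prof import *
def wpose(name,dz):  # wedge top plane at z = tcp + dz ; returns contour corners in tool xy (m)
    s=arm.observe(); f,T=shot(name); h=cv2.cvtColor(f["image"],cv2.COLOR_RGB2HSV)
    B=np.eye(4); B[:3,:3]=Ro.from_euler('xyz',s["eef_rot"]).as_matrix(); B[:3,3]=s["tool_pos"]
    m=((h[...,1]>108)&(h[...,2]>110)).astype(np.uint8)
    q=px(f,(B@[-.035,0.003,-dz,1])[:3],T).astype(int); print(q,h[q[1],q[0]])
    n,l=cv2.connectedComponents(m); m=(l==l[q[1],q[0]]).astype(np.uint8)
    c=max(cv2.findContours(m,0,cv2.CHAIN_APPROX_NONE)[0],key=cv2.contourArea)
    a=cv2.approxPolyDP(c,2.5,True)[:,0]
    for p in a: 
        w=at(f,*p.astype(float),s["tool_pos"][2]+dz,T); print(p,np.round((np.linalg.inv(B)@np.append(w,1))[:2]*1000,1))
    for v in range(0,480,12):
        u=np.where(m[v])[0]
        if len(u): print(v,u.min(),u.max(),[np.round((np.linalg.inv(B)@np.append(at(f,float(x),v,s["tool_pos"][2]+dz,T),1))[:2]*1000,1).tolist() for x in (u.min()-.5,u.max()+.5)])
E
python3 -c "
from wpose import *
wpose('w11',.0245)"
```

```text
tool_pos: [0.4152, 0.369, 0.0056]
eef_rot: [3.142, -0.0, 1.608]
ft_force: [-0.4, -0.7, 7.0]
width: 0.0241
grasp_force: 73.3
tool_pos: [0.415, 0.369, 0.0855]
eef_rot: [-3.142, -0.0, 1.608]
ft_force: [0.0, -0.1, -1.2]
width: 0.024
grasp_force: 73.6
[329 435] [30 12 21]
[0 0] [103.3 -87.7]
[ 0 67] [ 85.8 -90.2]
[ 8 66] [ 85.9 -87.7]
[10 69] [ 85.1 -87.2]
[ 6 78] [ 82.7 -88.8]
[ 0 75] [ 83.6 -90.5]
[  0 399] [ -23.1 -114. ]
[ 10 436] [ -39.3 -114.3]
[  0 443] [ -42.8 -119.4]
[  0 479] [ -60.7 -124.4]
[639 479] [-60.5 123.4]
[639 389] [-18.8 111.8]
[629 380] [-14.9 106.9]
[621 389] [-18.4 104.8]
[599 388] [-17.6  96.3]
[585 375] [-12.2  90. ]
[579 385] [-16.1  88.6]
[559 384] [-15.5  81.2]
[543 370] [-9.8 74.5]
[537 370] [-9.7 72.4]
[529 381] [-13.9  70.3]
[504 365] [-7.5 60.7]
[497 356] [-4.1 57.8]
[543 202] [47.1 65.4]
[605 215] [43.3 85.7]
[639 218] [42.5 97.1]
[639   0] [103.2  86.4]
[195   0] [100.7 -33.3]
[192   7] [ 99.  -34.2]
[189   0] [100.7 -34.9]
0 0 639 [[103.3, -87.8], [103.3, 86.5]]
12 0 639 [[100.2, -88.2], [100.2, 86.9]]
24 0 639 [[97.1, -88.6], [97.1, 87.4]]
36 0 639 [[9
[... 803 characters left out ...]
-102.6], [23.9, 62.0]]
288 0 517 [[19.4, -103.6], [19.9, 61.3]]
300 0 514 [[15.2, -104.6], [15.9, 60.9]]
312 0 510 [[11.0, -105.6], [11.7, 60.1]]
324 0 506 [[6.6, -106.6], [7.5, 59.4]]
336 0 503 [[2.1, -107.7], [3.3, 59.0]]
348 0 499 [[-2.4, -108.9], [-1.1, 58.2]]
360 0 500 [[-7.1, -110.0], [-5.6, 59.2]]
372 0 544 [[-11.9, -111.3], [-10.6, 75.2]]
384 0 633 [[-16.8, -112.5], [-16.6, 109.1]]
396 0 639 [[-21.8, -113.9], [-21.7, 112.8]]
408 3 639 [[-26.9, -114.0], [-26.9, 114.1]]
420 5 639 [[-32.1, -114.6], [-32.2, 115.6]]
432 9 639 [[-37.5, -114.4], [-37.6, 117.1]]
444 0 639 [[-43.3, -119.7], [-43.2, 118.7]]
456 0 639 [[-49.1, -121.3], [-49.0, 120.3]]
468 0 639 [[-55.1, -123.0], [-54.9, 122.0]]
```

The palm hides the wedge from the wrist camera, so I'll use the overhead view for its thin end.

```bash
cat > tpose.py <<'E'
from h import *
import sys
def tpose(name,ztop,cam="top"):
    s=arm.observe(); f=arm.grab_frame(cam); cv2.imwrite(f"pics/{name}.png",f["image"][:,:,::-1]); T=f["pose"]
    g=cv2.cvtColor(f["image"],cv2.COLOR_RGB2HSV)
    B=np.eye(4); B[:3,:3]=Ro.from_euler('xyz',s["eef_rot"]).as_matrix(); B[:3,3]=s["tool_pos"]; z=ztop
    dz=s["tool_pos"][2]-z
    for X in (-85,-80,-75,-70,-65,-60,-55,-50,-45):
        row=[]
        for Y in range(-20,24):
            q=px(f,(B@[X/1000,Y/1000,dz,1])[:3],T); p=g[int(round(q[1])),int(round(q[0]))]; row.append(p)
        row=np.array(row); print(X,'S',' '.join(map(str,row[:,1])),'\n   V',' '.join(map(str,row[:,2])))
if __name__=="__main__": tpose(sys.argv[1],float(sys.argv[2]))
E
python3 tpose.py t2 .110
```

```text
-85 S 77 77 71 72 72 77 76 73 73 76 76 76 77 78 77 77 77 76 76 74 75 75 75 74 73 73 71 72 75 75 81 84 84 84 81 81 78 78 79 79 79 81 81 82 
   V 60 60 61 64 64 66 84 122 122 127 131 131 135 138 142 142 146 147 147 148 150 150 150 151 151 151 151 153 149 149 142 137 137 136 145 145 153 153 152 152 152 152 152 153
-80 S 83 83 76 75 75 72 72 71 71 72 73 73 73 74 73 73 72 77 77 74 74 75 75 72 72 72 73 92 92 114 120 120 120 115 86 86 77 77 77 77 78 79 79 79 
   V 68 68 70 71 71 71 85 122 122 124 129 129 132 135 139 139 141 143 143 144 145 147 147 148 149 149 151 170 170 196 204 187 187 142 134 134 152 153 153 153 154 155 155 154
-75 S 77 77 74 74 74 73 71 70 70 70 71 71 71 71 74 74 73 71 71 72 74 74 73 75 74 74 87 109 109 119 119 120 120 115 81 81 71 72 73 73 71 74 74 76 
   V 76 76 79 93 93 130 129 128 128 128 129 129 130 132 135 135 139 140 140 141 142 142 143 146 148 148 164 194 194 207 202 183 183 140 133 133 151 152 151 151 151 151 151 151
-70 S 77 77 74 71 71 71 72 72 72 73 71 71 71 67 67 70 71 71 71 72 72 72 73 71 86 86 110 119 119 119 119 119 119 108 78 78 71 73 70 70 67 65 65 69 

[... 1136 characters left out ...]
39 149 149 149 148 145 141 141 139
-50 S 77 76 77 76 76 76 74 74 72 70 69 69 67 64 64 62 64 64 64 66 86 86 119 118 118 119 118 120 120 120 120 120 118 103 75 75 71 72 72 72 71 70 70 71 
   V 155 154 153 151 151 151 149 149 148 149 148 148 149 148 148 147 147 144 144 144 161 161 208 209 209 208 203 200 200 199 197 197 177 138 139 139 147 148 148 146 143 139 139 137
-45 S 78 80 80 79 79 77 77 77 77 76 74 74 72 69 69 68 70 70 70 84 120 120 120 119 119 121 121 119 119 118 119 119 119 100 73 73 69 70 70 70 71 71 71 73 
   V 157 157 156 154 154 152 152 152 152 151 152 152 152 152 152 151 150 150 150 160 196 196 199 203 203 205 203 205 205 205 206 206 182 122 136 136 145 145 145 145 143 143 140 137
```

The straight face lies parallel to the tool's x axis at Y≈+12 mm with the thin end at X≈−83 mm: a clean, aligned grip. Moving to the mouth of the gap.

```bash
python3 -c "
from h import *
p=b2w(-.0538,.160); print(p)
plan(*p,.080,np.pi/2-.123)"
```

```text
[0.52754443 0.26169348]
now [0.4142 0.3684 0.0837] [-3.138e+00  2.000e-03  1.608e+00] ROW [-0.1108  0.1094  0.0035] [-0.003  0.002  0.16 ] rows>= 4.0
```

```bash
python3 drive.py '-0.02 0.022 0 0 0 0.04;-0.045 0.045 0 0 0 0.08;-0.065 0.065 0 0 0 0.12;-0.09 0.088 0 0 0 0.16;-0.1105 0.109 0 0 0 0.16'>/dev/null; python3 drive.py '0 0 0 0 0 0;0 0 0 0 0 0;0 0 0 0 0 0'|sed -n 2,6p; python3 -c "
from h import *
p=b2w(-.0538,.160)
plan(*p,.025,np.pi/2-.123)"
```

```text
tool_pos: [0.5271, 0.2622, 0.0839]
eef_rot: [-3.138, 0.001, 1.447]
ft_force: [-0.4, -0.1, -1.3]
width: 0.0242
grasp_force: 73.7
now [0.5271 0.2622 0.0839] [-3.138e+00  1.000e-03  1.447e+00] ROW [-0.0004  0.0007  0.0589] [-0.003  0.001 -0.001] rows>= 2.0
```

```bash
python3 drive.py '0 0.0005 0.03 -0.003 0 0;0 0.0005 0.055 -0.003 0 0;0 0.0005 0.06 -0.003 0 0;0 0.0005 0.06 -0.003 0 0;0 0.0005 0.06 -0.003 0 0'>/dev/null; python3 drive.py '0 0 0 0 0 0;0 0 0 0 0 0'|sed -n 2,6p; for i in 1 2 3; do python3 drive.py '0 0 0.001 0 0 0;0 0 0.002 0 0 0;0 0 0.002 0 0 0'|sed -n 2,4p;done
```

```text
tool_pos: [0.5287, 0.2627, 0.0261]
eef_rot: [3.138, -0.0, 1.448]
ft_force: [0.1, -0.3, -0.2]
width: 0.024
grasp_force: 73.7
tool_pos: [0.5282, 0.2622, 0.0229]
eef_rot: [3.14, 0.001, 1.448]
ft_force: [-0.0, -0.4, -0.5]
tool_pos: [0.528, 0.2621, 0.0205]
eef_rot: [3.14, 0.001, 1.447]
ft_force: [-0.2, -0.9, -0.4]
tool_pos: [0.528, 0.2621, 0.0184]
eef_rot: [3.14, 0.001, 1.448]
ft_force: [0.8, -1.0, -0.6]
```

```bash
for i in 1 2; do python3 drive.py '0 0 0.0005 0 0 0;0 0 0.001 0 0 0;0 0 0.001 0 0 0'|sed -n 2,4p;done; python3 -c "
from h import *
s=arm.observe(); print(w2b(s['tool_pos'])+[.012,-.083],s['moment'])"; python3 tpose.py t3 .042 | awk 'NR<=2||NR>=15'
```

```text
tool_pos: [0.5281, 0.2622, 0.0177]
eef_rot: [3.14, 0.001, 1.448]
ft_force: [-0.2, 0.5, 1.4]
tool_pos: [0.5282, 0.2623, 0.0174]
eef_rot: [3.139, 0.0, 1.448]
ft_force: [-2.4, -0.2, 8.3]
[-0.04118433  0.07772175] [-0.24570149  0.47859794 -0.11277837]
-85 S 28 30 26 26 28 30 30 26 28 28 27 29 29 27 27 27 27 27 30 28 28 28 29 29 26 26 28 29 29 74 90 90 98 98 98 99 99 98 98 98 97 98 98 100 
   V 138 138 137 137 137 136 136 135 135 135 134 134 134 132 132 131 130 130 129 128 128 126 124 124 120 120 118 116 116 158 198 198 218 218 218 218 218 218 216 216 213 211 211 194
-50 S 28 28 30 26 26 28 28 28 26 30 30 26 26 28 30 30 29 27 27 29 27 27 30 30 27 29 29 25 27 27 29 28 28 28 28 28 28 28 28 29 29 27 29 29 
   V 136 136 137 135 135 136 136 136 136 136 136 135 135 135 136 136 134 134 134 134 134 134 134 134 133 133 133 131 131 131 131 129 129 129 129 128 128 128 126 124 124 122 122 122
-45 S 28 28 28 28 26 26 27 28 28 28 28 28 28 28 28 28 28 28 28 29 29 28 28 27 29 29 29 29 29 27 25 29 27 27 31 30 30 28 28 28 28 27 29 27 
   V 136 136 135 135 135 135 134 135 135 136 136 136 135 135 135 135 135 135 135 134 134 135 135 133 133 133 133 133 132 131 131 131 130 130 131 129 129 128 128 127 126 125 124 122
```

Wedge is resting on the board. I'll ease the down-force, shift 2 mm clear of the packers, and slide in.

```bash
python3 drive.py '0 -0.001 -0.0006 0 0 0;0 -0.002 -0.0008 0 0 0;0 -0.002 -0.0008 0 0 0'|sed -n 2,4p; python3 drive.py '-0.008 0 0 0 0 0;-0.016 0 0 0 0 0;-0.024 0 0 0 0 0;-0.024 0 0 0 0 0'|sed -n 2,4p;  python3 drive.py '-0.006 0 0 0 0 0;-0.012 0 0 0 0 0;-0.016 0 0 0 0 0;-0.016 0 0 0 0 0'|sed -n 2,6p;python3 -c "
from h import *
s=arm.observe(); print(w2b(s['tool_pos'])+[.012,-.083],s['moment'])"
```

```text
tool_pos: [0.5261, 0.2625, 0.0176]
eef_rot: [3.14, 0.001, 1.448]
ft_force: [0.3, 0.7, 3.1]
tool_pos: [0.523, 0.2369, 0.0176]
eef_rot: [3.14, 0.001, 1.446]
ft_force: [-0.6, -3.3, 3.3]
tool_pos: [0.5212, 0.2217, 0.0177]
eef_rot: [3.14, 0.001, 1.447]
ft_force: [0.1, -0.9, 5.3]
width: 0.024
grasp_force: 74.8
[-0.04321029  0.03654332] [-0.20261073  0.06694497  0.01375284]
```

```bash
for i in 1 2 3 4; do python3 drive.py '0 0.0007 0 0 0 0;0 0.001 0 0 0 0;0 0.001 0 0 0 0'|sed -n 2,4p; done;python3 -c "
from h import *
s=arm.observe(); print(w2b(s['tool_pos'])+[.012,-.083],s['moment'])"
```

```text
tool_pos: [0.5212, 0.2217, 0.0176]
eef_rot: [3.142, 0.002, 1.447]
ft_force: [-3.9, -1.3, 9.2]
tool_pos: [0.5225, 0.2218, 0.0176]
eef_rot: [3.141, 0.002, 1.447]
ft_force: [-2.6, -0.6, 7.8]
tool_pos: [0.5233, 0.2218, 0.0176]
eef_rot: [3.141, 0.002, 1.447]
ft_force: [-3.0, 0.2, 8.3]
tool_pos: [0.5242, 0.2218, 0.0176]
eef_rot: [-3.142, 0.001, 1.447]
ft_force: [-3.5, 0.8, 8.7]
[-0.04019981  0.0369923 ] [ 0.11643046  0.93188122 -0.06347375]
```

```bash
python3 drive.py '0 0 -0.0005 0 0 0;0 0 -0.0005 0 0 0'|sed -n 2,4p; for i in 1 2 3; do python3 drive.py '-0.003 0 0 0 0 0;-0.006 0 0 0 0 0;-0.008 0 0 0 0 0;-0.008 0 0 0 0 0'|sed -n 2,4p; done;python3 -c "
from h import *
s=arm.observe(); print(w2b(s['tool_pos'])+[.012,-.083],s['moment'])"
```

```text
tool_pos: [0.5244, 0.2217, 0.0177]
eef_rot: [3.142, 0.002, 1.447]
ft_force: [-2.1, 0.1, 4.5]
tool_pos: [0.5237, 0.2137, 0.0177]
eef_rot: [3.141, 0.001, 1.447]
ft_force: [-3.0, 0.7, 0.7]
tool_pos: [0.5228, 0.2058, 0.0178]
eef_rot: [3.141, 0.001, 1.447]
ft_force: [-3.8, 0.3, -0.5]
tool_pos: [0.5218, 0.1981, 0.0179]
eef_rot: [3.141, 0.001, 1.447]
ft_force: [-4.7, 1.0, -0.7]
[-0.03964904  0.01314827] [ 0.25317151  0.96558886 -0.32495453]
```

```bash
python3 drive.py '-0.002 0 0.0006 0 0 0;-0.004 0 0.0008 0 0 0;-0.004 0 0.0008 0 0 0'|sed -n 2,4p; for i in 1 2 3; do python3 drive.py '-0.001 0 0 0 0 0;-0.002 0 0 0 0 0;-0.002 0 0 0 0 0'|sed -n 2,4p; done;python3 -c "
from h import *
s=arm.observe(); print(w2b(s['tool_pos'])+[.012,-.083],s['moment'])"
```

```text
tool_pos: [0.523, 0.1942, 0.0178]
eef_rot: [3.137, 0.0, 1.448]
ft_force: [1.7, 0.6, 0.9]
tool_pos: [0.5228, 0.1927, 0.0178]
eef_rot: [3.137, -0.0, 1.448]
ft_force: [3.7, 2.6, 2.3]
tool_pos: [0.5229, 0.1909, 0.0179]
eef_rot: [3.137, -0.001, 1.448]
ft_force: [5.8, 4.1, 2.4]
tool_pos: [0.5228, 0.1892, 0.018]
eef_rot: [3.137, -0.001, 1.448]
ft_force: [5.5, 5.2, 2.1]
[-0.03760413  0.00450761] [ 1.03530945 -1.17137392  0.30737416]
```

```bash
for i in 1 2 3; do python3 drive.py '-0.001 0.0003 0.0002 0 0 0;-0.0015 0.0005 0.0003 0 0 0;-0.0015 0.0005 0.0003 0 0 0;-0.0015 0.0005 0.0003 0 0 0'|sed -n 2,6p; done;python3 -c "
from h import *
s=arm.observe(); print(w2b(s['tool_pos'])+[.012,-.083],s['moment'])"
```

```text
tool_pos: [0.5229, 0.1887, 0.0178]
eef_rot: [3.137, -0.003, 1.449]
ft_force: [3.9, 11.0, 3.9]
width: 0.0233
grasp_force: 78.2
tool_pos: [0.523, 0.1883, 0.0178]
eef_rot: [3.138, -0.005, 1.45]
ft_force: [3.1, 18.0, 5.3]
width: 0.0233
grasp_force: 77.7
tool_pos: [0.523, 0.1878, 0.0177]
eef_rot: [3.138, -0.007, 1.451]
ft_force: [0.2, 22.3, 7.6]
width: 0.0234
grasp_force: 77.2
[-0.03719925  0.00311009] [ 4.28034422 -0.09450853  0.2131057 ]
```

It has bitten: 22 N push with almost no further motion. Holding for a moment, and checking from above that the strips are home.

```bash
python3 drive.py '0.0005 0 0 0 0 0;0.0005 0 0 0 0 0;0.0005 0 0 0 0 0;0.0005 0 0 0 0 0;0.0005 0 0 0 0 0'|sed -n 1,6p; python3 drive.py '0 0 0 0 0 0;0 0 0 0 0 0;0 0 0 0 0 0;0 0 0 0 0 0;0 0 0 0 0 0'|sed -n 1,6p; python3 - <<'E'
from prof import *
f=arm.grab_frame("top"); T=f["pose"]; cv2.imwrite("pics/t4.png",f["image"][:,:,::-1])
o=dict(f); o["image"]=cv2.imread("pics/top0.png")[:,:,::-1].copy()
for n,F in (('before',o),('after',f)):
    for z,lo,hi in ((.042,.070,.090),(.042,.024,.044),(.030,-.026,-.006)):
        for y in (-.06,-.01):
            p=prof(F,T,z,np.arange(lo,hi,.001),[y+d for d in (-.006,-.003,0,.003,.006)]).mean(1); print(n,z,lo,y,' '.join(f"{int(v)}" for v in p))
E
```

```text
t: 38.97
tool_pos: [0.523, 0.1878, 0.0177]
eef_rot: [3.138, -0.006, 1.45]
ft_force: [0.6, 19.1, 8.0]
width: 0.0231
grasp_force: 77.5
t: 39.38
tool_pos: [0.523, 0.1878, 0.0177]
eef_rot: [3.138, -0.006, 1.45]
ft_force: [0.4, 19.9, 9.4]
width: 0.0234
grasp_force: 77.5
before 0.042 0.07 -0.06 109 112 112 110 107 106 107 102 84 53 35 36 38 39 38 38 39 40 41 41
before 0.042 0.07 -0.01 104 106 105 103 102 103 105 101 85 52 36 39 42 42 42 42 42 43 43 44
before 0.042 0.024 -0.06 56 54 55 58 59 61 68 74 76 80 89 99 106 110 111 111 112 112 112 112
before 0.042 0.024 -0.01 59 58 58 58 59 62 66 71 73 76 84 92 98 100 101 101 102 102 101 101
before 0.03 -0.026 -0.06 162 161 161 161 159 146 116 87 71 67 65 64 63 61 60 59 59 61 62 65
before 0.03 -0.026 -0.01 162 161 161 162 163 146 104 65 56 60 66 69 70 71 71 71 72 73 73 74
after 0.042 0.07 -0.06 169 170 174 177 175 171 167 166 165 151 112 69 59 61 62 62 63 65 67 68
after 0.042 0.07 -0.01 156 157 158 158 158 158 157 157 158 153 143 128 125 124 122 115 111 108 108 105
after 0.042 0.024 -0.06 114 105 98 95 93 94 98 101 99 110 132 150 167 182 191 195 196 195 195 195
after 0.042 0.024 -0.01 142 144 146 148 150 151 151 150 147 142 138 136 133 131 125 122 120 119 120 121
after 0.03 -0.026 -0.06 200 198 196 194 193 192 191 189 183 166 151 151 155 154 151 147 144 139 134 130
after 0.03 -0.026 -0.01 131 131 131 130 130 129 128 128 127 126 125 123 120 114 110 105 100 97 93 93
```

The thick strip's far edge has moved from x≈78.4 to 80.2, against the stop face at 80, and the thin strip followed. The push is steady at about 20 N with the wedge held at 77 N. Handing in.

```bash
python3 -c "
from bench import arm
print(arm.close_job())"
```

```text
the job is handed in; nothing more can be done
None
```

I handed the job in at about 39 s, well inside the 72 s limit: all three packers stand in the gap, the wedge has bitten, and the strips are against the back stop, with the arm still gripping the wedge and pushing at about 20 N. I checked the final state by force readings and overhead image measurements of the strips. The picture allowance was used up by then, so I have no close-up view of the packers after the wedge went in.

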